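# Refit the cover of the tripped breaker box on the cookery bench

### The job

The breaker box on the cookery bench has tripped and its cover is lying on the worktop. Push the wide main switch fully down to off, then put the cover back fully home on the four pins with the breakers showing through its window and let go of it, and only then push the main switch fully up to on. Do not force the cover, and do not disturb the kettle, juicer, bowl or spray bottle.

Things in the scene. Friction and masses are not known exactly. Their poses are not given: they have to be found in the camera images.
- box: White sheet-metal breaker box fixed to the worktop, shaped like a desk: 147 deep (x), 200 wide (y), 45 high in front (-x), 130 at the back (+x), its open face sloping up at 30 degrees. Origin: centre of its underside; x to the high back, y left, z up. Front roughly towards the robot. A socket outlet on each cheek stands out 6.
- panel: The box's sloped open face, 170 (x) by 200 (y). Origin: middle of the face on the rim's surface, where the cover's underside seats (box frame x 0, y 0, z 87.5); x up the slope, y to the left along the face, z square out of the face (30 degrees from vertical, leaning to the front). When the cover is home its frame coincides with this one.
- pin_top_left (a point): Tip of one of the four fixed steel pins that stand square out of the face at panel x +-65, y +-80 (this one +, +). Each is 6 in diameter up to panel z 6, then tapers to 2.4 at its tip, z 14.
- breaker_row (a point): Middle of the front of the row of white breakers, at panel x -25, y 0, z 5: a block 45 (x) by 126 (y). On it stand five small fixed black toggles, 10 wide, all up, tips near panel z 18, at y 18, 0, -18, -36, -54, and the 30 wide main switch at y 45.
- main_switch (a joint): Main switch's toggle, rad: 0 fully down (off), 0.64 fully up (on); starts part way (tripped). Hinge along panel y at panel x -25, y 45, z -5. At 0 it leans 0.32 down the slope, at 0.32 it stands square to the face, at 0.64 it leans 0.32 up the slope. It stays where left; pushing it takes 1 to 4 N, and it has firm stops.
- main_switch_tip (a point): Middle of the tip of the main switch's toggle, 25 from its hinge. The toggle is a black bar 30 wide (panel y) and 9 thick; its tip stands 14 to 15 above the breakers' front.
- cover: Loose grey plastic cover plate, 150 (x) by 180 (y), 4 thick, about 0.2 kg, lying flat, outer side up. Origin: centre of its underside; z out of its outer side. Its pull bar's end (+x) goes to the top of the sloped face; the other way round the breakers keep it from going home. Home, it rests on the rim, held by the pins with 1.5 play.
- cover_bar (a point): Middle of the top of the cover's pull bar, cover frame x 38, y 0, z 30. The bar is solid, of the same grey, 12 thick (x), 80 long (y), standing 26 above the plate.
- cover_window (a point): Middle of the cover's window, on its outer side, cover frame x -25, y 0, z 4; 50 (x) by 131 (y), clearing the breakers by 2.5 all round.
- cover_hole (a point): Middle of one of the cover's four pin holes, 9 in diameter, at cover x +-65, y +-80 (this one +, +), on its outer side.
- kettle: White electric kettle, 150 in diameter, 212 high, handle reaching 117 from its axis on its +y side; stands loose, leave alone. Origin: centre of its underside.
- juicer: White ceramic citrus juicer, dish 124 in diameter, 30 high, cone 56 high, a small ear reaching 80 on its +y side; leave alone. Origin: centre of its underside.
- bowl: Stainless mixing bowl, 130 in diameter, 65 high; leave alone. Origin: centre of its underside.
- spray: Trigger spray bottle, 62 in diameter, 226 high, nozzle reaching 42 towards its -x; stands between the box and the cover; leave alone. Origin: centre of its underside.
Things that resemble listed ones, but are neither listed nor needed, are in the scene too. Of the things shaped like the cover, the grey one is meant.

How it is judged:
On the way, in this order (a step that is already met when the one before it is completed fails the run):
1. the main switch is pushed fully down (off) while the cover is still off (value of joint main_switch below 0.1 rad and distance between cover and panel above 0.05 m), for 0.1 s.
2. the cover is home on the four pins and let go, the main switch still off (x of cover in the frame of panel between -0.004 and 0.004 m and y of cover in the frame of panel between -0.004 and 0.004 m and z of cover in the frame of panel between -0.002 and 0.003 m and angle between the z axis of cover and the z axis of panel, either way round below 0.04 rad and angle between the x axis of cover and the x axis of panel, either way round below 0.06 rad and x of cover_bar in the frame of panel above 0.03 m and value of joint main_switch below 0.1 rad and contact force between cover and the fingers below 0.1 N), for 0.3 s.
3. the main switch is pushed fully up (on), the cover still home (x of cover in the frame of panel between -0.004 and 0.004 m and y of cover in the frame of panel between -0.004 and 0.004 m and z of cover in the frame of panel between -0.002 and 0.003 m and angle between the z axis of cover and the z axis of panel, either way round below 0.04 rad and angle between the x axis of cover and the x axis of panel, either way round below 0.06 rad and x of cover_bar in the frame of panel above 0.03 m and value of joint main_switch above 0.54 rad), for 0.2 s.
At the end, for the whole second after the job is handed in: The cover lies home on the sloped face: within 4 mm of its place along it, underside within 3 mm of the rim, square to 0.04 rad, window over the breakers, at rest and released; the main switch is up (over 0.54 of 0.64 rad); kettle, juicer, bowl and spray have moved less than 30 mm (all of step 3 and linear speed of cover below 0.02 m/s and distance of each of kettle, juicer, bowl, spray from where it was at the start of the episode below 0.03 m); the robot touches nothing.
It fails at once if the main switch is turned on while the cover is off (value of joint main_switch above 0.52 rad and distance between cover and panel above 0.02 m).
It fails at once if the cover is forced on to the box (over 60 N) (contact force between cover and box above 60 N).
It fails at once if the kettle, juicer, bowl or spray bottle is pushed away or tipped (distance of any of kettle, juicer, bowl, spray from where it was at the start of the episode above 0.03 m or angle between any of kettle, juicer, bowl, spray's own z axis and vertical above 0.3 rad).
It also fails if it takes over 72 s, if anything falls off the work surface, if the arm or the gripper's body presses on something with over 40 N, if the wrist force passes 120 N, or if a joint passes its speed limit or range.

### The arm

A 7-joint arm with a two-finger parallel gripper is mounted at the origin on the work surface. World frame = base frame: x ahead of the robot, y to its left, z up, the work surface at z = 0. Lengths are in m, angles in rad, forces in N, time in s.
With the tool pointing down it reaches from about 0.35 to 0.775 m from the base axis. Payload 3.1 kg.
Tool frame: the origin (TCP) lies at the very end of the fingers, on their centre line; the grasp point (between the pads) lies 19 mm behind it; z points along the fingers, y is the line along which they close (so a half turn about z gives the same grasp; the last joint's range is limited). The gripper opens to 85 mm and grips with 20 to 120 N. Pads are 22 mm wide; open, the fingers measure 114 mm over their backs; the gripper's body (76 mm by 85 mm) begins 54 mm behind the grasp point. The pads swing forward as they close: fully open they stand 13 mm farther back than shut.
Start: joints at [-1.284, 0.311, 0.014, 1.512, -0.004, 1.319, -0.027], TCP at [0.178, 0.521, 0.231] pointing down, gripper open.
Joint ranges: [-2.7, 2.7], [-0.3, 1.91], [-1.27, 1.3], [0.12, 2.57], [-1.44, 4.58], [0.2, 2.03], [-3.05, 3.05]. Speed limits (rad/s): [2.79, 2.79, 3.14, 3.14, 3.14, 3.14, 3.14].

### API

Orientations are given as a 3x3 rotation matrix whose columns are the frame's x, y, z axes.
In Python, from bench import robot gives the robot as it stands.
- The arm moves only by the tool apply_moves, never from a script. Its argument "commands" is a list of rows, each an object of numbers: "wx", "wy", "wz": the turn, a rotation vector about the tool's x, y, z in rad; "x", "y", "z": the shift along the tool's x, y, z in m; "hand": the finger opening in m, from 0 to 0.0854. In form: [{"wx": .., "wy": .., "wz": .., "x": .., "y": .., "z": .., "hand": ..}, ...]. A call has 1 to 12 rows; each row shifts and turns the commanded pose from where the row before left it, along the tool's axes as they then stand; what a row does not reach is not made up. A row lasts 1/12 s, in which the tool goes at most 41.7 mm and 7.16 degrees, less where a joint would pass 70% of its speed; a pose out of reach is approached as far as the arm can. A call is refused whole if a number of a shift passes 0.0417 or a number of a turn 0.125, either way. A call with a gripper value outside its range is refused whole. The fingers move at their own pace and stop on an object; "squeeze" is the grip in N (left out, the last holds). Time passes only in rows, so rows that do not move let the fingers close. It gives the time, the measured TCP pose, the force, the opening and the grip force at its end, in the units of the state.
- robot.get_state(): the state, without advancing time (a new reading comes with each control period).
- robot.read_camera(name): name is "scene" or "top" or "wrist"; returns a dict with "color" (420x560x3 uint8, red, green, blue), "z_map" (420x560 float32, m along the optical axis (not along the pixel's ray), 0 where there is no reading), "fx", "fy", "cx", "cy" (pixels), "view" (4x4, takes a point from world to camera coordinates). Camera axes: x right, y down, z forward; pixel columns grow to the right and rows downward; lengths in m; the calibration is good to about 2 mm. A picture is of the moment at which its call begins.
- robot.sign_off(): hands the job in; it is judged then, once.
The state is a dict: "time_s": time; "q": joint angles; "qvel": joint speeds; "joint_efforts": joint torques, N m; "tool_pos": TCP position; "ee_rot": TCP orientation; "force": force on the tool from outside, world axes, zero at the start; "wrist_torque": the same for the moment, N m; "gripper_width": finger opening in m; "finger_force": force on a finger pad.
Only numpy, scipy, OpenCV 4.12 (cv2) and the standard library are available. Lean on these libraries where they do the work, as an engineer would, in place of code of your own. Each camera call takes 0.05 s, during which the arm holds its last target. There are 200 camera calls.

## Working session

There is one attempt and no reset: what is moved stays moved. The work goes in short steps, Python scripts to look and compute and a tool call to move; the robot and the scene stay as the last step left them, time stands still between calls to the robot, and variables do not carry over. Pictures are saved under pics/ and viewed, at most 10 in all, crops included, and the job is handed in when it is done.

Besides the shell and the picture viewer there is one more tool, called after "Call:" as a command line: name --argument value ..., lists and objects as JSON in quotes. apply_moves: Moves the arm, as the interface text tells. Its arguments: {"type":"object","properties":{"commands":{"type":"array","items":{"type":"object","properties":{"wx":{"type":"number"},"wy":{"type":"number"},"wz":{"type":"number"},"x":{"type":"number"},"y":{"type":"number"},"z":{"type":"number"},"hand":{"type":"number"}}}},"squeeze":{"type":"number"}},"required":["commands"]}

```bash
mkdir -p pics; python3 - <<'E'
from bench import robot
import numpy as np, cv2
for n in ["scene","top"]:
    c=robot.read_camera(n)
    np.savez(f"pics/{n}0.npz",**c)
    cv2.imwrite(f"pics/{n}0.png",c["color"][:,:,::-1])
    print(n,c["fx"],c["cx"],c["cy"],np.round(c["view"],3).tolist())
s=robot.get_state();print(s)
E
```

```text
scene 522.3436779370342 274.66228809686095 214.83355489950375 [[-0.648, 0.761, 0.013, 0.342], [0.517, 0.453, -0.727, -0.214], [-0.559, -0.464, -0.687, 1.73], [0.0, 0.0, 0.0, 1.0]]
top 483.43164507634276 279.60997866971803 210.94615916673587 [[0.014, -1.0, -0.006, 0.01], [-0.993, -0.014, -0.116, 0.536], [0.116, 0.008, -0.993, 1.409], [0.0, 0.0, 0.0, 1.0]]
{'time_s': 0.1, 'q': array([-1.28367484,  0.3116498 ,  0.01399941,  1.51292946, -0.004371  ,
        1.31921103, -0.02718678]), 'qvel': array([ 0.00162754, -0.00077812, -0.00047737, -0.00351734,  0.00086406,
       -0.00221234, -0.00037043]), 'joint_efforts': array([ 8.38733395e-04, -3.80858123e+01,  1.46574914e-01, -2.31242716e+01,
        1.22674566e-02,  8.00729147e-03, -1.80355102e-06]), 'tool_pos': array([0.17739371, 0.51989643, 0.23031426]), 'ee_rot': array([[-9.46452907e-01,  3.22841373e-01, -5.84783601e-04],
       [ 3.22841880e-01,  9.46450614e-01, -2.08714860e-03],
       [-1.20349122e-04, -2.16418050e-03, -9.99997651e-01]]), 'force': array([ 1.56231668, -0.76096494,  0.1066573 ]), 'wrist_torque': array([-0.07494528,  0.03689929, -0.02752979]), 'finger_force': 0.0, 'gripper_width': 0.08547973917644193}
```

View pics/scene0.png

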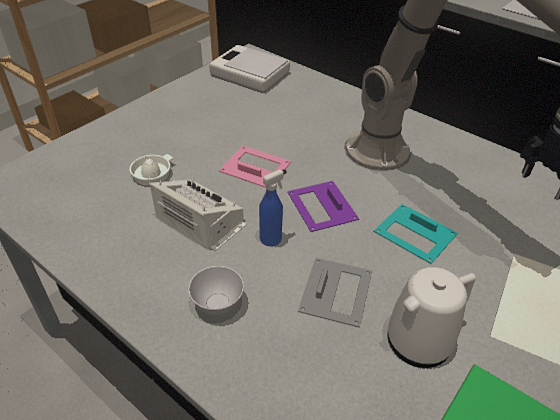

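View pics/top0.png

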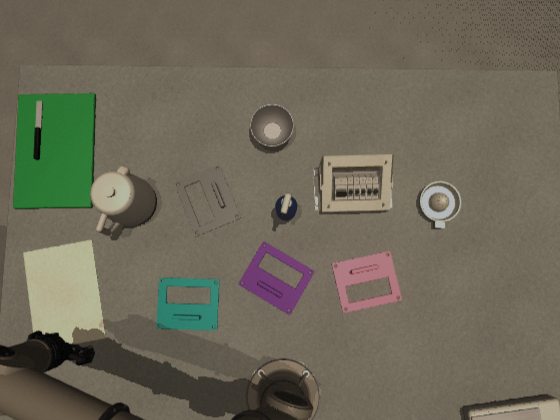

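The scene view shows the grey cover at about (337,292) and the box at (198,210). The top view shows the cover at (209,201) with its bar to the right at (218,195) and its window to the left. The box is at (356,184) with its breakers at (357,186), and the spray at (286,207) stands between the two.

```bash
cat > h.py <<'E'
import numpy as np, cv2
def world(c,z=None):
    "world points of all pixels: from the depth map"
    Z=c["z_map"]; v,u=np.mgrid[:Z.shape[0],:Z.shape[1]]
    P=np.stack([(u-c["cx"])/c["fx"]*Z,(v-c["cy"])/c["fy"]*Z,Z],-1)
    V=c["view"]; return (P-V[:3,3])@V[:3,:3]
def ray(c,u,v,n=np.array([0,0,1.]),d=0.):
    "pixel ray onto plane n.p=d"
    V=c["view"]; R=V[:3,:3]; o=-R.T@V[:3,3]
    r=R.T@np.array([(u-c["cx"])/c["fx"],(v-c["cy"])/c["fy"],1])
    return o+r*(d-n@o)/(n@r)
E
python3 - <<'E'
from h import *
c=dict(np.load("pics/top0.npz")); W=world(c)
a=c["color"][:,:,::-1]
A=cv2.resize(a[155:245,165:255],(400,400),interpolation=cv2.INTER_CUBIC)
B=cv2.resize(a[140:230,305:405],(445,400),interpolation=cv2.INTER_CUBIC)
A=cv2.convertScaleAbs(A,alpha=1.8); B=cv2.convertScaleAbs(B,alpha=1.3)
cv2.imwrite("pics/crop1.png",np.hstack([A,B])[:,:800])
print(np.std(W[290:330,420:480,2]),np.mean(W[290:330,420:480,2]))
# cover region heights
H=W[150:250,160:260,2]; m=(H>0.002)&(H<0.05)
print(m.sum(), np.percentile(H,[5,25,50,75,95]))
# box slope plane
P=W[140:230,305:405].reshape(-1,3); m=(P[:,2]>0.02)&(P[:,2]<0.2)
Q=P[m]; print(m.sum(),Q.min(0),Q.max(0))
r=cv2.minAreaRect(Q[:,:2].astype(np.float32));print(r)
# spray, kettle, bowl
for n,s in dict(spray=np.s_[190:235,268:305],kettle=np.s_[160:240,85:165],bowl=np.s_[95:155,245:300],juicer=np.s_[175:235,415:465]).items():
    p=W[s].reshape(-1,3);p=p[p[:,2]>.02];print(n,p.min(0).round(3),p.max(0).round(3))
E
```

```text
0.1153147590157609 0.008745913278093116
3339 [-0.00508897 -0.00190447  0.0004697   0.0030012   0.0071388 ]
4007 [ 0.53577746 -0.30871431  0.02020451] [ 0.69102283 -0.0947471   0.13651933]
((0.6139687299728394, -0.20250466465950012), (0.14998430013656616, 0.2128179669380188), 2.0340452194213867)
spray [ 0.368 -0.029  0.021] [0.57  0.03  1.462]
kettle [0.368 0.006 0.02 ] [0.639 0.606 1.462]
bowl [ 0.368 -0.019  0.02 ] [0.855 0.109 1.462]
juicer [ 0.368 -0.523  0.02 ] [0.635 0.006 1.462]
```

View pics/crop1.png

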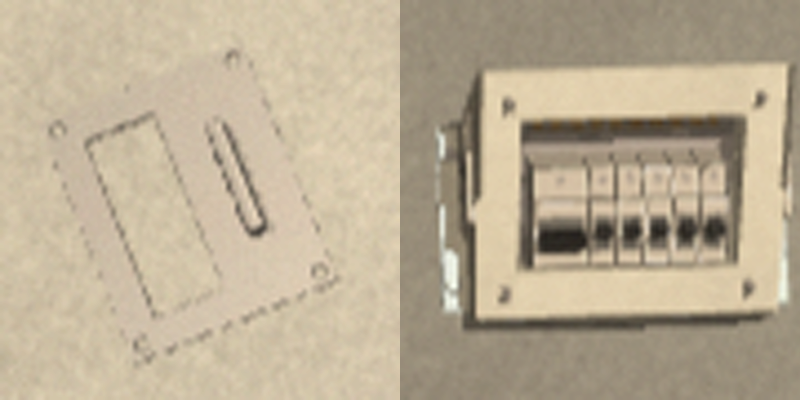

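The left crop shows the cover's holes at crop (57,129), (233,57), (320,271) and (142,347), with the bar from (215,122) to (258,232). The right crop shows the box's pins near (508,105), (761,100), (504,294) and (749,288), with the main switch at (562,240).

```bash
cat >> h.py <<'E'
def fit2(model,pts):
    "2D rigid fit: yaw, t with pts = R(yaw) model + t"
    m=np.asarray(model)[:,:2]; p=np.asarray(pts)[:,:2]
    a=(m-m.mean(0))@[1,1j]; b=(p-p.mean(0))@[1,1j]
    y=np.angle(np.vdot(a,b)); c,s=np.cos(y),np.sin(y); R=np.array([[c,-s],[s,c]])
    t=p.mean(0)-R@m.mean(0); return y,t,p-(m@R.T+t)
E
python3 - <<'E'
from h import *
c=dict(np.load("pics/top0.npz")); W=world(c)
f=lambda U,V:((U+.5)/4.4444-.5+165,(V+.5)/4.4444-.5+155)
g=lambda U,V:((U-400+.5)/4.45-.5+305,(V+.5)/4.4444-.5+140)
H=[(57,129),(233,57),(320,271),(142,347)]; M=[(-.065,.08),(.065,.08),(.065,-.08),(-.065,-.08)]
y,t,e=fit2(M,[ray(c,*f(*h),d=.004) for h in H]);print("cover yaw",np.degrees(y),t,e.round(4).tolist())
print("bar",[ray(c,*f(*h),d=.03).round(4) for h in [(215,122),(258,232)]], "pred",t+.038*np.array([np.cos(y),np.sin(y)]))
Pn=[(508,105),(761,100),(504,294),(749,288)];sg=[(1,1),(1,-1),(-1,1),(-1,-1)]
mid=.007 # pin mid height
M=[(.065*a*.866-mid*.5,.08*b) for a,b in sg]; z=[.0875+.0325*a+mid*.866 for a,b in sg]
y,t,e=fit2(M,[ray(c,*g(*h),d=zz) for h,zz in zip(Pn,z)]);print("box yaw",np.degrees(y),t,e.round(4).tolist())
for n,(u,v,z) in dict(spray=(286,207,.2),spraycap=(287,197,.226),kettle=(111,192,.212),bowl=(273,130,.0)).items(): print(n,ray(c,u,v,d=z).round(3))
m=W[195:200,340:345]; print(W[208,330:385:6].round(4)[:,2],W[160,330:385:6].round(4)[:,2])
E
```

```text
cover yaw -66.55010170287716 [0.57056396 0.23963   ] [[0.0008, 0.0004], [0.0011, -0.0002], [0.0, -0.0004], [-0.0019, 0.0002]]
bar [array([0.6207, 0.2188, 0.03  ]), array([0.5461, 0.1876, 0.03  ])] pred [0.58568595 0.20476848]
box yaw 2.0884613879787515 [ 0.61198677 -0.20205759] [[-0.0001, 0.0], [-0.0006, 0.0001], [0.0002, 0.0003], [0.0005, -0.0004]]
spray [ 0.527 -0.001  0.2  ]
spraycap [ 0.55  -0.003  0.226]
kettle [0.559 0.459 0.212]
bowl [0.792 0.042 0.   ]
[0.0492 0.0425 0.0387 0.0444 0.052  0.047  0.0486 0.0428 0.0475 0.0483] [0.121  0.1171 0.1229 0.1189 0.1208 0.1203 0.126  0.1148 0.1186 0.1186]
```

```bash
cat >> h.py <<'E'
from scipy.spatial.transform import Rotation as Ro
by,bt=np.radians(2.09),np.array([.6120,-.2021,0])
Rb=Ro.from_euler('z',by).as_matrix()
Rp=Rb@np.array([[.8660254,0,-.5],[0,1,0],[.5,0,.8660254]]); p0=bt+Rb@[0,0,.0875]
def panel(x,y,z): return p0+Rp@[x/1e3,y/1e3,z/1e3]
Rtool=np.column_stack([Rp[:,1],Rp[:,0],-Rp[:,2]])
def down(yaw): # tool y along yaw, pointing down
    c,s=np.cos(yaw),np.sin(yaw); return np.column_stack([[-s,c,0],[c,s,0],[0,0,-1]])
def go(p,R,s,n=None):
    "constant row taking state s to pose p,R in n rows (shift, then turn)"
    p1,R1=np.array(s["tool_pos"]),np.array(s["ee_rot"])
    w=Ro.from_matrix(R1.T@R).as_rotvec(); d=R1.T@(p-p1)
    n=n or int(np.ceil(max(np.linalg.norm(w)/.12,np.linalg.norm(d)/.038,1)))
    S=sum(Ro.from_rotvec(w/n*i).as_matrix() for i in range(n))
    d=np.linalg.solve(S,d); print(n,"rows shift",d.round(4),"turn",(w/n).round(4)); return dict(tool_pos=p,ee_rot=R)
E
python3 - <<'E'
from h import *
from bench import robot
s=robot.get_state()
R=Ro.from_matrix(s["ee_rot"]).as_rotvec()
s=go(np.array([.30,.38,.33]),down(np.radians(52)),s,5)
s=go(panel(5,45,0)+[-.08,0.06,.26],down(np.radians(2)),s,18)
s=go(panel(5,45,60),Rtool,s)
go(panel(5,45,10),Rtool,s,6)
print(s)
E
```

```text
5 rows shift [-0.0346 -0.0142 -0.0199] turn [-0.0004  0.0001  0.0669]
18 rows shift [-0.0305 -0.0012 -0.0011] turn [0.     0.     0.0485]
6 rows shift [-0.0105  0.0003  0.036 ] turn [-0.0873  0.0001 -0.0003]
6 rows shift [-0.      0.      0.0083] turn [0. 0. 0.]
{'tool_pos': array([ 0.58470609, -0.1580661 ,  0.14196152]), 'ee_rot': array([[-0.03646929,  0.8654493 ,  0.49966739],
       [ 0.99933477,  0.03158333,  0.01823465],
       [ 0.        ,  0.5       , -0.8660254 ]])}
```

Call:
apply_moves --commands '[{"x":-0.0288,"y":-0.0118,"z":-0.0166,"wz":0.0557,"hand":0},{"x":-0.0288,"y":-0.0118,"z":-0.0166,"wz":0.0557,"hand":0},{"x":-0.0288,"y":-0.0118,"z":-0.0166,"wz":0.0557,"hand":0},{"x":-0.0288,"y":-0.0118,"z":-0.0166,"wz":0.0557,"hand":0},{"x":-0.0288,"y":-0.0118,"z":-0.0166,"wz":0.0557,"hand":0},{"x":-0.0288,"y":-0.0118,"z":-0.0166,"wz":0.0557,"hand":0},{"x":-0.0305,"y":-0.0012,"z":-0.0011,"wz":0.0485},{"x":-0.0305,"y":-0.0012,"z":-0.0011,"wz":0.0485},{"x":-0.0305,"y":-0.0012,"z":-0.0011,"wz":0.0485},{"x":-0.0305,"y":-0.0012,"z":-0.0011,"wz":0.0485},{"x":-0.0305,"y":-0.0012,"z":-0.0011,"wz":0.0485},{"x":-0.0305,"y":-0.0012,"z":-0.0011,"wz":0.0485}]'

```text
invalid input at $.commands[0]: expected keys wx, wy, wz, x, y, z, hand
```

Call:
apply_moves --commands '[{"x":-0.0305,"y":-0.0012,"z":-0.0011,"wz":0.0485},{"x":-0.0305,"y":-0.0012,"z":-0.0011,"wz":0.0485},{"x":-0.0305,"y":-0.0012,"z":-0.0011,"wz":0.0485},{"x":-0.0305,"y":-0.0012,"z":-0.0011,"wz":0.0485},{"x":-0.0305,"y":-0.0012,"z":-0.0011,"wz":0.0485},{"x":-0.0305,"y":-0.0012,"z":-0.0011,"wz":0.0485},{"x":-0.0305,"y":-0.0012,"z":-0.0011,"wz":0.0485},{"x":-0.0305,"y":-0.0012,"z":-0.0011,"wz":0.0485},{"x":-0.0305,"y":-0.0012,"z":-0.0011,"wz":0.0485},{"x":-0.0305,"y":-0.0012,"z":-0.0011,"wz":0.0485},{"x":-0.0305,"y":-0.0012,"z":-0.0011,"wz":0.0485},{"x":-0.0305,"y":-0.0012,"z":-0.0011,"wz":0.0485}]'

```text
invalid input at $.commands[0]: expected keys wx, wy, wz, x, y, z, hand
```

```bash
python3 - <<'E'
from h import *
from bench import robot
s=robot.get_state(); print(s["tool_pos"],s["q"].round(2),s["time_s"],s["gripper_width"],s["force"])
a=go(panel(0,20,110),Rtool,s)
a=go(panel(5,45,60),Rtool,a)
a=go(panel(5,45,10),Rtool,a)
c=robot.read_camera("wrist");np.savez("pics/w1.npz",**c);cv2.imwrite("pics/w1.png",c["color"][:,:,::-1])
E
```

```text
[0.17739371 0.51989643 0.23031426] [-1.28  0.31  0.01  1.51 -0.    1.32 -0.03] 0.1 0.08547973917644193 [ 1.56231668 -0.76096494  0.1066573 ]
22 rows shift [-0.0377 -0.0076  0.0025] turn [-0.0209 -0.0143  0.0535]
2 rows shift [0.0125 0.0025 0.025 ] turn [0. 0. 0.]
2 rows shift [-0.     0.     0.025] turn [0. 0. 0.]
```

View pics/w1.png

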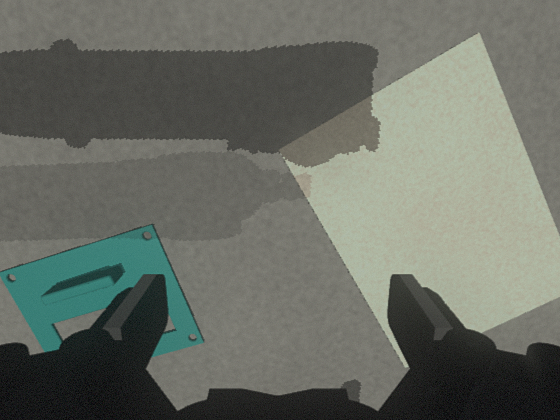

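The moves were refused because every row needs all seven keys, so nothing moved. The wrist view only shows the teal decoy at (100,290), the paper, and the open fingers at (135,310) and (415,310).

Call:
apply_moves --commands '[{"wx":0,"wy":0,"wz":0.0557,"x":-0.0288,"y":-0.0118,"z":-0.0166,"hand":0},{"wx":0,"wy":0,"wz":0.0557,"x":-0.0288,"y":-0.0118,"z":-0.0166,"hand":0},{"wx":0,"wy":0,"wz":0.0557,"x":-0.0288,"y":-0.0118,"z":-0.0166,"hand":0},{"wx":0,"wy":0,"wz":0.0557,"x":-0.0288,"y":-0.0118,"z":-0.0166,"hand":0},{"wx":0,"wy":0,"wz":0.0557,"x":-0.0288,"y":-0.0118,"z":-0.0166,"hand":0},{"wx":0,"wy":0,"wz":0.0557,"x":-0.0288,"y":-0.0118,"z":-0.0166,"hand":0},{"wx":0,"wy":0,"wz":0.0485,"x":-0.0305,"y":-0.0012,"z":-0.0011,"hand":0},{"wx":0,"wy":0,"wz":0.0485,"x":-0.0305,"y":-0.0012,"z":-0.0011,"hand":0},{"wx":0,"wy":0,"wz":0.0485,"x":-0.0305,"y":-0.0012,"z":-0.0011,"hand":0},{"wx":0,"wy":0,"wz":0.0485,"x":-0.0305,"y":-0.0012,"z":-0.0011,"hand":0},{"wx":0,"wy":0,"wz":0.0485,"x":-0.0305,"y":-0.0012,"z":-0.0011,"hand":0},{"wx":0,"wy":0,"wz":0.0485,"x":-0.0305,"y":-0.0012,"z":-0.0011,"hand":0}]'

```text
time_s: 1.15
tool_pos: [0.424, 0.2449, 0.3372]
ee_rot: [[-0.577, 0.817, -0.0], [0.817, 0.577, -0.0], [0.0, -0.001, -1.0]]
force: [1.0, 1.1, 0.2]
gripper_width: -0.0002
finger_force: 0.0
```

Call:
apply_moves --commands '[{"wx":0,"wy":0,"wz":0.0485,"x":-0.0305,"y":-0.0012,"z":-0.0011,"hand":0},{"wx":0,"wy":0,"wz":0.0485,"x":-0.0305,"y":-0.0012,"z":-0.0011,"hand":0},{"wx":0,"wy":0,"wz":0.0485,"x":-0.0305,"y":-0.0012,"z":-0.0011,"hand":0},{"wx":0,"wy":0,"wz":0.0485,"x":-0.0305,"y":-0.0012,"z":-0.0011,"hand":0},{"wx":0,"wy":0,"wz":0.0485,"x":-0.0305,"y":-0.0012,"z":-0.0011,"hand":0},{"wx":0,"wy":0,"wz":0.0485,"x":-0.0305,"y":-0.0012,"z":-0.0011,"hand":0},{"wx":0,"wy":0,"wz":0.0485,"x":-0.0305,"y":-0.0012,"z":-0.0011,"hand":0},{"wx":0,"wy":0,"wz":0.0485,"x":-0.0305,"y":-0.0012,"z":-0.0011,"hand":0},{"wx":0,"wy":0,"wz":0.0485,"x":-0.0305,"y":-0.0012,"z":-0.0011,"hand":0},{"wx":0,"wy":0,"wz":0.0485,"x":-0.0305,"y":-0.0012,"z":-0.0011,"hand":0},{"wx":0,"wy":0,"wz":0.0485,"x":-0.0305,"y":-0.0012,"z":-0.0011,"hand":0},{"wx":0,"wy":0,"wz":0.0485,"x":-0.0305,"y":-0.0012,"z":-0.0011,"hand":0}]'

```text
time_s: 2.15
tool_pos: [0.5338, -0.0989, 0.3503]
ee_rot: [[-0.033, 0.999, -0.001], [0.999, 0.033, 0.0], [0.0, -0.001, -1.0]]
force: [-0.4, -0.4, 0.7]
gripper_width: 0.0001
finger_force: 0.0
```

```bash
python3 - <<'E'
from h import *
from bench import robot
s=robot.get_state(); print(s["tool_pos"],s["q"].round(2),s["time_s"],s["gripper_width"],s["force"])
a=go(panel(0,20,110),Rtool,s)
a=go(panel(5,45,60),Rtool,a)
a=go(panel(5,45,10),Rtool,a)
E
```

```text
[ 0.53380027 -0.09886486  0.35029611] [-0.33  0.3   0.66  1.3  -0.18  1.6   0.34] 2.15 9.082726108449775e-05 [-0.41814179 -0.40385984  0.65601149]
5 rows shift [-0.0172 -0.0032  0.034 ] turn [-1.048e-01  1.000e-04 -7.000e-04]
2 rows shift [0.0125 0.0025 0.025 ] turn [0. 0. 0.]
2 rows shift [-0.     0.     0.025] turn [0. 0. 0.]
```

Call:
apply_moves --commands '[{"wx":-0.1048,"wy":0,"wz":0,"x":-0.0172,"y":-0.0032,"z":0.034,"hand":0},{"wx":-0.1048,"wy":0,"wz":0,"x":-0.0172,"y":-0.0032,"z":0.034,"hand":0},{"wx":-0.1048,"wy":0,"wz":0,"x":-0.0172,"y":-0.0032,"z":0.034,"hand":0},{"wx":-0.1048,"wy":0,"wz":0,"x":-0.0172,"y":-0.0032,"z":0.034,"hand":0},{"wx":-0.1048,"wy":0,"wz":0,"x":-0.0172,"y":-0.0032,"z":0.034,"hand":0},{"wx":0,"wy":0,"wz":0,"x":0.0125,"y":0.0025,"z":0.025,"hand":0},{"wx":0,"wy":0,"wz":0,"x":0.0125,"y":0.0025,"z":0.025,"hand":0},{"wx":0,"wy":0,"wz":0,"x":0,"y":0,"z":0,"hand":0},{"wx":0,"wy":0,"wz":0,"x":0,"y":0,"z":0,"hand":0}]'

```text
time_s: 2.9
tool_pos: [0.5775, -0.1442, 0.1559]
ee_rot: [[-0.043, 0.894, 0.447], [0.999, 0.035, 0.025], [0.006, 0.448, -0.894]]
force: [1.0, -0.7, 1.2]
gripper_width: 0.0001
finger_force: 0.0
```

```bash
python3 - <<'E'
from h import *
from bench import robot
s=robot.get_state(); print(s["tool_pos"],s["q"].round(2),s["time_s"],s["force"])
a=go(panel(5,45,60),Rtool,s)
a=go(panel(5,45,10),Rtool,s)
c=robot.read_camera("wrist");np.savez("pics/w2.npz",**c)
im=c["color"][:,:,::-1].copy()
V=c["view"]
for x,y,z in [(65,80,14),(65,-80,14),(-65,80,14),(-65,-80,14),(-25,45,20),(0,0,0)]:
    q=V[:3,:3]@panel(x,y,z)+V[:3,3]; u=(int(q[0]/q[2]*c["fx"]+c["cx"]),int(q[1]/q[2]*c["fy"]+c["cy"])); print(u); cv2.drawMarker(im,u,(0,0,255),0,12)
cv2.imwrite("pics/w2.png",im)
E
```

```text
[ 0.57752382 -0.14424982  0.1558588 ] [-0.22  0.22  0.62  1.98 -0.55  0.62  0.8 ] 2.9 [ 0.9842255  -0.73637283  1.18039716]
1 rows shift [-0.0142 -0.0003  0.0153] turn [-0.0596 -0.0085  0.0023]
2 rows shift [-0.0072  0.0009  0.0326] turn [-0.0298 -0.0043  0.0011]
(388, 196)
(368, 428)
(156, 192)
(176, 418)
(226, 255)
(272, 307)
```

View pics/w2.png

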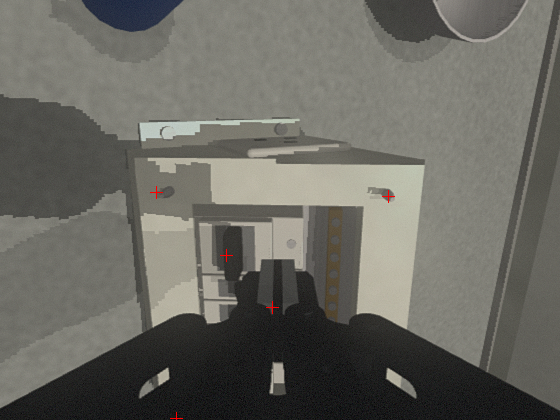

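The view shows the left front pin at (167,191) and the right pin at (385,193). The main toggle at (233,254) stands roughly square, and the closed fingers at (278,285) are up-slope of it. The last move fell a bit short, so I'll finish it more slowly.

Call:
apply_moves --commands '[{"wx":-0.02,"wy":-0.0028,"wz":0.0008,"x":-0.0047,"y":-0.0001,"z":0.0051,"hand":0},{"wx":-0.02,"wy":-0.0028,"wz":0.0008,"x":-0.0047,"y":-0.0001,"z":0.0051,"hand":0},{"wx":-0.02,"wy":-0.0028,"wz":0.0008,"x":-0.0047,"y":-0.0001,"z":0.0051,"hand":0},{"wx":0,"wy":0,"wz":0,"x":0,"y":0,"z":0,"hand":0},{"wx":0,"wy":0,"wz":0,"x":0,"y":0,"z":0,"hand":0},{"wx":0,"wy":0,"wz":0,"x":0,"y":0,"z":0,"hand":0}]'

```text
time_s: 3.45
tool_pos: [0.5865, -0.1602, 0.1457]
ee_rot: [[-0.034, 0.862, 0.505], [0.999, 0.03, 0.016], [-0.001, 0.506, -0.863]]
force: [0.1, -0.6, 0.7]
gripper_width: -0.0003
finger_force: 0.0
```

```bash
python3 - <<'E'
from h import *
from bench import robot
s=robot.get_state(); print(s["tool_pos"],s["q"].round(2),s["time_s"],s["force"])
a=go(panel(5,45,60),Rtool,s)
a=go(panel(5,45,10),Rtool,s,6)
E
```

```text
[ 0.58654608 -0.16021333  0.1456839 ] [-0.14  0.23  0.57  2.02 -0.7   0.53  0.96] 3.45 [ 0.09080899 -0.64516149  0.65698919]
1 rows shift [ 0.0022 -0.0034  0.0023] turn [ 0.0064  0.0024 -0.0017]
6 rows shift [ 0.0004 -0.0006  0.0087] turn [ 0.0011  0.0004 -0.0003]
```

Call:
apply_moves --commands '[{"wx":0.001,"wy":0,"wz":0,"x":0.0004,"y":-0.0006,"z":0.0087,"hand":0},{"wx":0.001,"wy":0,"wz":0,"x":0.0004,"y":-0.0006,"z":0.0087,"hand":0},{"wx":0.001,"wy":0,"wz":0,"x":0.0004,"y":-0.0006,"z":0.0087,"hand":0},{"wx":0.001,"wy":0,"wz":0,"x":0.0004,"y":-0.0006,"z":0.0087,"hand":0},{"wx":0.001,"wy":0,"wz":0,"x":0.0004,"y":-0.0006,"z":0.0087,"hand":0},{"wx":0.001,"wy":0,"wz":0,"x":0.0004,"y":-0.0006,"z":0.0087,"hand":0},{"wx":0,"wy":0,"wz":0,"x":0,"y":0,"z":0,"hand":0},{"wx":0,"wy":0,"wz":0,"x":0,"y":0,"z":0,"hand":0},{"wx":0,"wy":0,"wz":0,"x":0,"y":0,"z":0,"hand":0}]'

```text
time_s: 4.2
tool_pos: [0.6092, -0.1567, 0.0979]
ee_rot: [[-0.034, 0.866, 0.499], [0.999, 0.03, 0.016], [-0.001, 0.499, -0.866]]
force: [0.2, -0.6, 1.6]
gripper_width: -0.0001
finger_force: 0.0
```

```bash
cat >> h.py <<'E'
def inpanel(p): return (Rp.T@(np.array(p)-p0)*1e3).round(1)
E
python3 - <<'E'
from h import *
from bench import robot
s=robot.get_state(); print(inpanel(s["tool_pos"]),s["time_s"],s["force"])
c=robot.read_camera("wrist")
V=c["view"]; im=c["color"]
for n in [(65,80,14),(-65,80,14)]:
    q=V[:3,:3]@panel(*n)+V[:3,3]; print(n,q[:2]/q[2]*[c["fx"],c["fy"]]+[c["cx"],c["cy"]])
cv2.imwrite("pics/w3.png",im[:,:,::-1])
E
```

```text
[ 4.2 45.5  9.6] 4.2 [ 0.20799833 -0.55389675  1.64159828]
(65, 80, 14) [433.94716376 201.30616359]
(-65, 80, 14) [ 91.44286874 201.76006365]
```

View pics/w3.png

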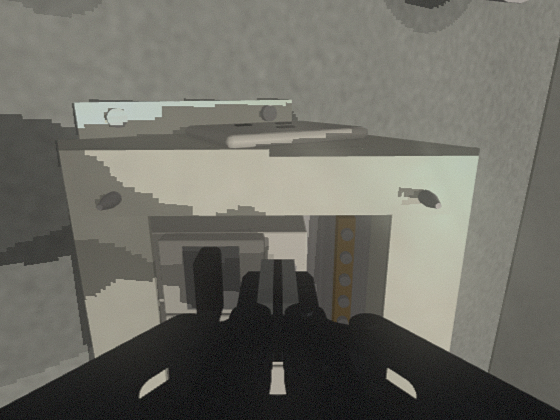

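The toggle is at (208,285) and the fingertips at (278,270), with a gap of about 36 px. The front-left pin tip is near (99,203) and the top-left near (438,202), so the box is about 2 mm further up-slope than I estimated. Next I push the toggle down.

Call:
apply_moves --commands '[{"wx":0,"wy":0,"wz":0,"x":0,"y":-0.003,"z":0,"hand":0},{"wx":0,"wy":0,"wz":0,"x":0,"y":-0.003,"z":0,"hand":0},{"wx":0,"wy":0,"wz":0,"x":0,"y":-0.003,"z":0,"hand":0},{"wx":0,"wy":0,"wz":0,"x":0,"y":-0.003,"z":0,"hand":0},{"wx":0,"wy":0,"wz":0,"x":0,"y":-0.002,"z":0,"hand":0},{"wx":0,"wy":0,"wz":0,"x":0,"y":-0.002,"z":0,"hand":0},{"wx":0,"wy":0,"wz":0,"x":0,"y":-0.002,"z":0,"hand":0},{"wx":0,"wy":0,"wz":0,"x":0,"y":0,"z":0,"hand":0}]'

```text
time_s: 4.92
tool_pos: [0.5931, -0.1571, 0.0883]
ee_rot: [[-0.034, 0.866, 0.499], [0.999, 0.03, 0.016], [-0.001, 0.499, -0.867]]
force: [0.1, -0.4, 1.3]
gripper_width: 0.0
finger_force: 0.5
```

Call:
apply_moves --commands '[{"wx":0,"wy":0,"wz":0,"x":0,"y":-0.001,"z":0,"hand":0},{"wx":0,"wy":0,"wz":0,"x":0,"y":-0.001,"z":0,"hand":0},{"wx":0,"wy":0,"wz":0,"x":0,"y":0,"z":0,"hand":0}]'

```text
time_s: 5.17
tool_pos: [0.593, -0.1572, 0.0883]
ee_rot: [[-0.034, 0.865, 0.501], [0.999, 0.03, 0.016], [-0.001, 0.501, -0.865]]
force: [3.7, 1.1, 1.8]
gripper_width: 0.0003
finger_force: 2.0
```

Call:
apply_moves --commands '[{"wx":0,"wy":0,"wz":0,"x":0,"y":-0.001,"z":0,"hand":0},{"wx":0,"wy":0,"wz":0,"x":0,"y":-0.001,"z":0,"hand":0},{"wx":0,"wy":0,"wz":0,"x":0,"y":0,"z":0,"hand":0}]'

```text
time_s: 5.42
tool_pos: [0.5927, -0.1572, 0.0884]
ee_rot: [[-0.034, 0.864, 0.503], [0.999, 0.031, 0.015], [-0.002, 0.503, -0.864]]
force: [8.0, 0.3, 2.5]
gripper_width: -0.0
finger_force: 3.0
```

Call:
apply_moves --commands '[{"wx":0,"wy":0,"wz":0,"x":0,"y":-0.001,"z":0,"hand":0},{"wx":0,"wy":0,"wz":0,"x":0,"y":-0.001,"z":0,"hand":0},{"wx":0,"wy":0,"wz":0,"x":0,"y":0,"z":0,"hand":0},{"wx":0,"wy":0,"wz":0,"x":0,"y":0,"z":0,"hand":0}]'

```text
time_s: 5.75
tool_pos: [0.5924, -0.1572, 0.0885]
ee_rot: [[-0.035, 0.862, 0.505], [0.999, 0.031, 0.015], [-0.003, 0.505, -0.863]]
force: [8.7, 0.6, 3.6]
gripper_width: -0.0001
finger_force: 3.8
```

```bash
python3 - <<'E'
from h import *
from bench import robot
s=robot.get_state(); print(inpanel(s["tool_pos"]),s["time_s"],s["force"])
c=robot.read_camera("wrist")
V=c["view"]; im=c["color"]
for n in [(-65,80,14),(-32.9,60,18.7),(-25,60,20)]:
    q=V[:3,:3]@panel(*n)+V[:3,3]; print(n,q[:2]/q[2]*[c["fx"],c["fy"]]+[c["cx"],c["cy"]])
cv2.imwrite("pics/w4.png",im[:,:,::-1])
E
```

```text
[-15.   45.6   9.9] 5.75 [8.67135241 0.64850819 3.55353998]
(-65, 80, 14) [142.20041778 201.68878602]
(-32.9, 60, 18.7) [227.42074833 255.07875118]
(-25, 60, 20) [247.80195688 256.41175334]
```

View pics/w4.png

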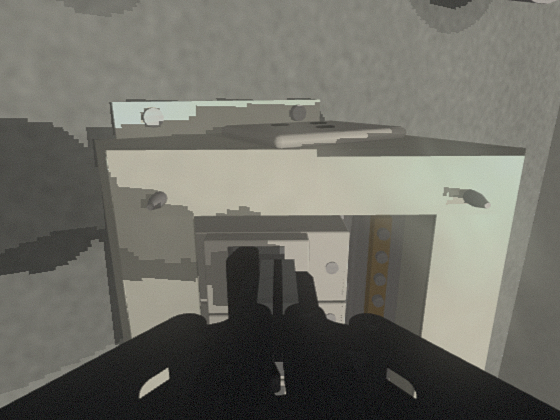

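Call:
apply_moves --commands '[{"wx":0,"wy":0,"wz":0,"x":0,"y":-0.002,"z":0,"hand":0},{"wx":0,"wy":0,"wz":0,"x":0,"y":-0.002,"z":0,"hand":0},{"wx":0,"wy":0,"wz":0,"x":0,"y":-0.002,"z":0,"hand":0},{"wx":0,"wy":0,"wz":0,"x":0,"y":0,"z":0,"hand":0},{"wx":0,"wy":0,"wz":0,"x":0,"y":0,"z":0,"hand":0},{"wx":0,"wy":0,"wz":0,"x":0,"y":0,"z":0,"hand":0}]'

```text
time_s: 6.3
tool_pos: [0.5914, -0.1575, 0.089]
ee_rot: [[-0.035, 0.858, 0.512], [0.999, 0.033, 0.014], [-0.005, 0.512, -0.859]]
force: [15.3, 0.7, 5.2]
gripper_width: 0.0001
finger_force: 6.5
```

```bash
python3 - <<'E'
from h import *
from bench import robot
s=robot.get_state(); print(inpanel(s["tool_pos"]),s["time_s"],s["force"])
a=go(panel(-5,45,60),Rtool,s,3)
E
```

```text
[-15.6  45.3  10.8] 6.3 [15.29975709  0.72843722  5.21443629]
3 rows shift [-0.0002  0.0037 -0.0164] turn [0.0046 0.0015 0.0004]
```

Call:
apply_moves --commands '[{"wx":0,"wy":0,"wz":0,"x":0,"y":0.01,"z":0,"hand":0},{"wx":0,"wy":0,"wz":0,"x":0,"y":0.01,"z":0,"hand":0},{"wx":0,"wy":0,"wz":0,"x":0,"y":0,"z":-0.02,"hand":0},{"wx":0,"wy":0,"wz":0,"x":0,"y":0,"z":-0.025,"hand":0},{"wx":0,"wy":0,"wz":0,"x":0,"y":0,"z":-0.025,"hand":0},{"wx":0,"wy":0,"wz":0,"x":0,"y":0,"z":-0.025,"hand":0},{"wx":0,"wy":0,"wz":0,"x":0,"y":0,"z":0,"hand":0},{"wx":0,"wy":0,"wz":0,"x":0,"y":0,"z":0,"hand":0}]'

```text
time_s: 6.97
tool_pos: [0.5521, -0.1584, 0.1748]
ee_rot: [[-0.034, 0.866, 0.499], [0.999, 0.03, 0.017], [-0.0, 0.499, -0.867]]
force: [0.0, -0.0, -0.6]
gripper_width: 0.0001
finger_force: 0.0
```

```bash
python3 - <<'E'
from h import *
from bench import robot
s=robot.get_state(); print(inpanel(s["tool_pos"]),s["time_s"],s["force"])
b=np.array([.585,.204]); R=down(np.radians(-66.55))
a=go(np.array([.54,-.12,.34]),down(np.radians(-10)),s)
a=go(np.array([.575,.17,.32]),R,a)
a=go(np.r_[b,.12],R,a,7)
for n in ["wrist","top"]:
    c=robot.read_camera(n);np.savez(f"pics/{n}5.npz",**c); V=c["view"]
    q=V[:3,:3]@panel(-25,45,10)+V[:3,3]; u,v=(q[:2]/q[2]*[c["fx"],c["fy"]]+[c["cx"],c["cy"]]).astype(int); print(n,u,v)
    k=100 if n=="wrist" else 28
    I=c["color"][:,:,::-1][max(v-k,0):v+k,max(u-k,0):u+k]
    cv2.imwrite(f"pics/{n}5.png",cv2.resize(I,(400,400),interpolation=cv2.INTER_CUBIC))
cv2.imwrite("pics/s5.png",np.hstack([cv2.imread("pics/wrist5.png"),cv2.imread("pics/top5.png")]))
E
```

```text
[ -6.8  45.8 104.7] 6.9667 [ 0.03582508 -0.03551579 -0.64805112]
5 rows shift [ 0.0082  0.0076 -0.0326] turn [ 0.1041 -0.0109  0.0408]
9 rows shift [ 0.0298 -0.016   0.0022] turn [0.     0.     0.1097]
7 rows shift [ 0.0032 -0.0039  0.0286] turn [0. 0. 0.]
wrist 247 212
top 340 193
```

View pics/s5.png

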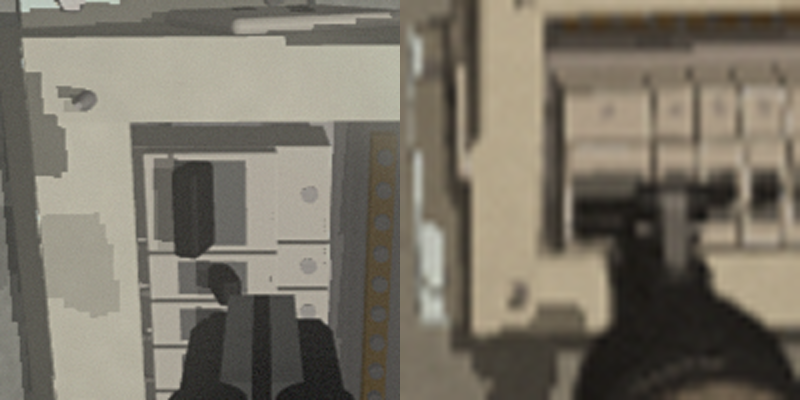

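The main toggle, at crop (193,205), leans to the low side and the small ones lean up, so the main switch is off. Now the cover.

Call:
apply_moves --commands '[{"wx":0.0868,"wy":-0.009,"wz":0.034,"x":0.0068,"y":0.0063,"z":-0.0272,"hand":0.04},{"wx":0.0868,"wy":-0.009,"wz":0.034,"x":0.0068,"y":0.0063,"z":-0.0272,"hand":0.04},{"wx":0.0868,"wy":-0.009,"wz":0.034,"x":0.0068,"y":0.0063,"z":-0.0272,"hand":0.04},{"wx":0.0868,"wy":-0.009,"wz":0.034,"x":0.0068,"y":0.0063,"z":-0.0272,"hand":0.04},{"wx":0.0868,"wy":-0.009,"wz":0.034,"x":0.0068,"y":0.0063,"z":-0.0272,"hand":0.04},{"wx":0.0868,"wy":-0.009,"wz":0.034,"x":0.0068,"y":0.0063,"z":-0.0272,"hand":0.04},{"wx":0,"wy":0,"wz":0,"x":0,"y":0,"z":0,"hand":0.04},{"wx":0,"wy":0,"wz":0,"x":0,"y":0,"z":0,"hand":0.04}]'

```text
time_s: 7.73
tool_pos: [0.5438, -0.1192, 0.3301]
ee_rot: [[0.155, 0.988, 0.025], [0.988, -0.155, 0.001], [0.005, 0.025, -1.0]]
force: [-0.0, 0.8, 0.1]
gripper_width: 0.0399
finger_force: 0.0
```

Call:
apply_moves --commands '[{"wx":0,"wy":0,"wz":0.0987,"x":0.0268,"y":-0.0144,"z":0.002,"hand":0.04},{"wx":0,"wy":0,"wz":0.0987,"x":0.0268,"y":-0.0144,"z":0.002,"hand":0.04},{"wx":0,"wy":0,"wz":0.0987,"x":0.0268,"y":-0.0144,"z":0.002,"hand":0.04},{"wx":0,"wy":0,"wz":0.0987,"x":0.0268,"y":-0.0144,"z":0.002,"hand":0.04},{"wx":0,"wy":0,"wz":0.0987,"x":0.0268,"y":-0.0144,"z":0.002,"hand":0.04},{"wx":0,"wy":0,"wz":0.0987,"x":0.0268,"y":-0.0144,"z":0.002,"hand":0.04},{"wx":0,"wy":0,"wz":0.0987,"x":0.0268,"y":-0.0144,"z":0.002,"hand":0.04},{"wx":0,"wy":0,"wz":0.0987,"x":0.0268,"y":-0.0144,"z":0.002,"hand":0.04},{"wx":0,"wy":0,"wz":0.0987,"x":0.0268,"y":-0.0144,"z":0.002,"hand":0.04},{"wx":0,"wy":0,"wz":0.0987,"x":0.0268,"y":-0.0144,"z":0.002,"hand":0.04},{"wx":0,"wy":0,"wz":0,"x":0,"y":0,"z":0,"hand":0.04},{"wx":0,"wy":0,"wz":0,"x":0,"y":0,"z":0,"hand":0.04}]'

```text
time_s: 8.73
tool_pos: [0.5723, 0.1714, 0.3096]
ee_rot: [[0.91, 0.415, 0.021], [0.415, -0.91, 0.001], [0.019, 0.007, -1.0]]
force: [1.3, -1.9, 0.6]
gripper_width: 0.0401
finger_force: 0.0
```

Call:
apply_moves --commands '[{"wx":0,"wy":0,"wz":0,"x":0.0028,"y":-0.0035,"z":0.025,"hand":0.04},{"wx":0,"wy":0,"wz":0,"x":0.0028,"y":-0.0035,"z":0.025,"hand":0.04},{"wx":0,"wy":0,"wz":0,"x":0.0028,"y":-0.0035,"z":0.025,"hand":0.04},{"wx":0,"wy":0,"wz":0,"x":0.0028,"y":-0.0035,"z":0.025,"hand":0.04},{"wx":0,"wy":0,"wz":0,"x":0.0028,"y":-0.0035,"z":0.025,"hand":0.04},{"wx":0,"wy":0,"wz":0,"x":0.0028,"y":-0.0035,"z":0.025,"hand":0.04},{"wx":0,"wy":0,"wz":0,"x":0.0028,"y":-0.0035,"z":0.025,"hand":0.04},{"wx":0,"wy":0,"wz":0,"x":0.0028,"y":-0.0035,"z":0.025,"hand":0.04},{"wx":0,"wy":0,"wz":0,"x":0,"y":0,"z":0,"hand":0.04},{"wx":0,"wy":0,"wz":0,"x":0,"y":0,"z":0,"hand":0.04}]'

```text
time_s: 9.57
tool_pos: [0.586, 0.2034, 0.1124]
ee_rot: [[0.912, 0.411, 0.022], [0.411, -0.912, 0.001], [0.021, 0.008, -1.0]]
force: [-0.2, 0.9, 1.1]
gripper_width: 0.0399
finger_force: 0.0
```

```bash
python3 - <<'E'
from h import *
from bench import robot
s=robot.get_state(); print(s["tool_pos"],s["q"].round(2),s["time_s"],s["force"],s["gripper_width"])
yaw=np.arctan2(s["ee_rot"][1,1],s["ee_rot"][0,1]);print("tool y yaw",np.degrees(yaw))
b=np.array([.585,.204]); R=down(np.radians(-66.55))
a=go(np.r_[b,.045],R,s,7)
c=robot.read_camera("wrist");np.savez("pics/w6.npz",**c); V=c["view"]; im=c["color"][:,:,::-1].copy()
y=np.radians(-66.55);t=np.array([.57056,.23963]);r=np.array([[np.cos(y),-np.sin(y)],[np.sin(y),np.cos(y)]])
for p in [(.065,.08,.004),(.065,-.08,.004),(-.065,.08,.004),(-.065,-.08,.004),(.038,.04,.03),(.038,-.04,.03)]:
    q=V[:3,:3]@np.r_[t+r@p[:2],p[2]]+V[:3,3]; u=(q[:2]/q[2]*[c["fx"],c["fy"]]+[c["cx"],c["cy"]]); print(u.round(1)); cv2.drawMarker(im,tuple(int(k) for k in u),(0,0,255),0,10)
cv2.imwrite("pics/w6.png",im)
E
```

```text
[0.58599323 0.20338353 0.11240443] [-0.8   0.59  0.66  1.52 -0.38  1.14 -1.22] 9.5667 [-0.23180074  0.88301893  1.06475726] 0.0399429727223798
tool y yaw -65.75776689586783
7 rows shift [-0.0002 -0.0002  0.0096] turn [ 0.0011 -0.003   0.002 ]
[315.9  91.1]
[307.2 313.1]
[112.3  88.1]
[134.3 311.7]
[273.1 158.4]
[271.7 279.7]
```

View pics/w6.png

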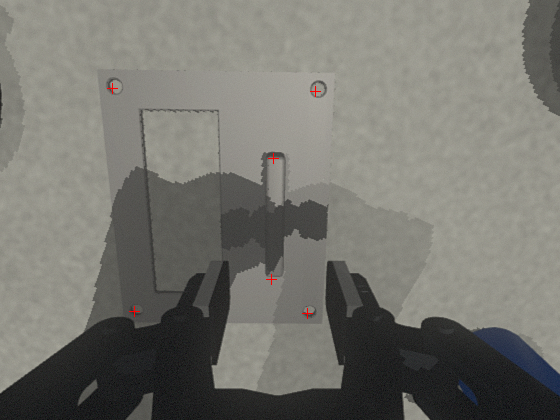

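The cover's holes match the projected marks to within 2 px. The bar runs from (273,155) to (275,278), between the open fingers. I descend and grip.

Call:
apply_moves --commands '[{"wx":0.001,"wy":-0.0026,"wz":0.0017,"x":-0.0002,"y":0,"z":0.013,"hand":0.04},{"wx":0.001,"wy":-0.0026,"wz":0.0017,"x":-0.0002,"y":0,"z":0.013,"hand":0.04},{"wx":0.001,"wy":-0.0026,"wz":0.0017,"x":-0.0002,"y":0,"z":0.013,"hand":0.04},{"wx":0.001,"wy":-0.0026,"wz":0.0017,"x":-0.0002,"y":0,"z":0.013,"hand":0.04},{"wx":0.001,"wy":-0.0026,"wz":0.0017,"x":-0.0002,"y":0,"z":0.013,"hand":0.04},{"wx":0.001,"wy":-0.0026,"wz":0.0017,"x":-0.0002,"y":0,"z":0.013,"hand":0.04},{"wx":0.001,"wy":-0.0026,"wz":0.0017,"x":-0.0002,"y":0,"z":0.013,"hand":0.04},{"wx":0.001,"wy":-0.0026,"wz":0.0017,"x":-0.0002,"y":0,"z":0.009,"hand":0.04},{"wx":0,"wy":0,"wz":0,"x":0,"y":0,"z":0,"hand":0.04},{"wx":0,"wy":0,"wz":0,"x":0,"y":0,"z":0,"hand":0.04}]'

```text
time_s: 10.45
tool_pos: [0.5882, 0.2051, 0.0132]
ee_rot: [[0.917, 0.4, 0.004], [0.4, -0.917, 0.001], [0.004, 0.0, -1.0]]
force: [-0.1, -0.1, -0.3]
gripper_width: 0.0401
finger_force: 0.0
```

```bash
python3 - <<'E'
from h import *
from bench import robot
s=robot.get_state(); print(s["tool_pos"],s["q"].round(2),s["time_s"],s["force"],s["gripper_width"])
R=down(np.radians(-66.55))
a=go(np.array([.5855,.204,.0075]),R,s,2)
E
```

```text
[0.58823304 0.20512758 0.01321795] [-0.75  0.72  0.6   1.58 -0.46  0.99 -1.17] 10.45 [-0.14823224 -0.13474903 -0.3115695 ] 0.04007873592374131
2 rows shift [-0.0015 -0.      0.0029] turn [ 0.0001 -0.002   0.001 ]
```

Call:
apply_moves --commands '[{"wx":0,"wy":-0.002,"wz":0.001,"x":-0.0015,"y":0,"z":0.003,"hand":0.04},{"wx":0,"wy":-0.002,"wz":0.001,"x":-0.0015,"y":0,"z":0.003,"hand":0.04},{"wx":0,"wy":0,"wz":0,"x":0,"y":0,"z":0,"hand":0.03},{"wx":0,"wy":0,"wz":0,"x":0,"y":0,"z":0,"hand":0.02},{"wx":0,"wy":0,"wz":0,"x":0,"y":0,"z":0,"hand":0.005},{"wx":0,"wy":0,"wz":0,"x":0,"y":0,"z":0,"hand":0},{"wx":0,"wy":0,"wz":0,"x":0,"y":0,"z":0,"hand":0},{"wx":0,"wy":0,"wz":0,"x":0,"y":0,"z":0,"hand":0},{"wx":0,"wy":0,"wz":0,"x":0,"y":0,"z":0,"hand":0}]' --squeeze 80

```text
time_s: 11.2
tool_pos: [0.5861, 0.2043, 0.0086]
ee_rot: [[0.917, 0.398, 0.002], [0.398, -0.917, 0.001], [0.002, -0.0, -1.0]]
force: [-1.3, 0.3, 3.1]
gripper_width: 0.0105
finger_force: 80.2
```

```bash
python3 - <<'E'
from h import *
from bench import robot
s=robot.get_state(); print(s["tool_pos"],s["ee_rot"].round(4),s["time_s"],s["force"],s["gripper_width"],s["finger_force"])
p=s["tool_pos"]
a=go(p+[0,0,.29],s["ee_rot"],s,10)
a=go(np.array([.545,-.2,.31]),down(np.radians(2.1)),a,14)
print(panel(38,0,6.5))
E
```

```text
[0.58614441 0.20432968 0.00863622] [[ 9.173e-01  3.982e-01  1.900e-03]
 [ 3.982e-01 -9.173e-01  1.100e-03]
 [ 2.100e-03 -2.000e-04 -1.000e+00]] 11.2 [-1.28585867  0.33705897  3.12880174] 0.01054532722842173 80.23390889167786
10 rows shift [ 0.0001 -0.     -0.029 ] turn [0. 0. 0.]
14 rows shift [-0.027   0.0149 -0.0008] turn [ 0.0001 -0.0001 -0.0856]
[ 0.64163924 -0.20101836  0.11212917]
```

Call:
apply_moves --commands '[{"wx":0,"wy":0,"wz":0,"x":0,"y":0,"z":-0.01,"hand":0},{"wx":0,"wy":0,"wz":0,"x":0,"y":0,"z":-0.02,"hand":0},{"wx":0,"wy":0,"wz":0,"x":0,"y":0,"z":-0.029,"hand":0},{"wx":0,"wy":0,"wz":0,"x":0,"y":0,"z":-0.029,"hand":0},{"wx":0,"wy":0,"wz":0,"x":0,"y":0,"z":-0.029,"hand":0},{"wx":0,"wy":0,"wz":0,"x":0,"y":0,"z":-0.029,"hand":0},{"wx":0,"wy":0,"wz":0,"x":0,"y":0,"z":-0.029,"hand":0},{"wx":0,"wy":0,"wz":0,"x":0,"y":0,"z":-0.029,"hand":0},{"wx":0,"wy":0,"wz":0,"x":0,"y":0,"z":-0.029,"hand":0},{"wx":0,"wy":0,"wz":0,"x":0,"y":0,"z":-0.029,"hand":0},{"wx":0,"wy":0,"wz":0,"x":0,"y":0,"z":-0.028,"hand":0},{"wx":0,"wy":0,"wz":0,"x":0,"y":0,"z":0,"hand":0}]'

```text
time_s: 12.2
tool_pos: [0.5882, 0.2037, 0.3046]
ee_rot: [[0.917, 0.398, 0.012], [0.398, -0.917, 0.003], [0.013, 0.002, -1.0]]
force: [1.0, -0.2, 0.5]
gripper_width: 0.0102
finger_force: 79.5
```

Call:
apply_moves --commands '[{"wx":0,"wy":0,"wz":-0.05,"x":-0.0157,"y":0.0087,"z":-0.0005,"hand":0},{"wx":0,"wy":0,"wz":-0.05,"x":-0.0157,"y":0.0087,"z":-0.0005,"hand":0},{"wx":0,"wy":0,"wz":-0.05,"x":-0.0157,"y":0.0087,"z":-0.0005,"hand":0},{"wx":0,"wy":0,"wz":-0.05,"x":-0.0157,"y":0.0087,"z":-0.0005,"hand":0},{"wx":0,"wy":0,"wz":-0.05,"x":-0.0157,"y":0.0087,"z":-0.0005,"hand":0},{"wx":0,"wy":0,"wz":-0.05,"x":-0.0157,"y":0.0087,"z":-0.0005,"hand":0},{"wx":0,"wy":0,"wz":-0.05,"x":-0.0157,"y":0.0087,"z":-0.0005,"hand":0},{"wx":0,"wy":0,"wz":-0.05,"x":-0.0157,"y":0.0087,"z":-0.0005,"hand":0},{"wx":0,"wy":0,"wz":-0.05,"x":-0.0157,"y":0.0087,"z":-0.0005,"hand":0},{"wx":0,"wy":0,"wz":-0.05,"x":-0.0157,"y":0.0087,"z":-0.0005,"hand":0},{"wx":0,"wy":0,"wz":-0.05,"x":-0.0157,"y":0.0087,"z":-0.0005,"hand":0},{"wx":0,"wy":0,"wz":-0.05,"x":-0.0157,"y":0.0087,"z":-0.0005,"hand":0}]'

```text
time_s: 13.2
tool_pos: [0.5055, 0.006, 0.3028]
ee_rot: [[0.53, 0.848, -0.001], [0.848, -0.53, 0.001], [0.0, -0.001, -1.0]]
force: [0.3, -0.3, -1.6]
gripper_width: 0.0105
finger_force: 79.4
```

Call:
apply_moves --commands '[{"wx":0,"wy":0,"wz":-0.05,"x":-0.0157,"y":0.0087,"z":-0.0005,"hand":0},{"wx":0,"wy":0,"wz":-0.05,"x":-0.0157,"y":0.0087,"z":-0.0005,"hand":0},{"wx":0,"wy":0,"wz":-0.05,"x":-0.0157,"y":0.0087,"z":-0.0005,"hand":0},{"wx":0,"wy":0,"wz":-0.05,"x":-0.0157,"y":0.0087,"z":-0.0005,"hand":0},{"wx":0,"wy":0,"wz":-0.05,"x":-0.0157,"y":0.0087,"z":-0.0005,"hand":0},{"wx":0,"wy":0,"wz":-0.05,"x":-0.0157,"y":0.0087,"z":-0.0005,"hand":0},{"wx":0,"wy":0,"wz":-0.05,"x":-0.0157,"y":0.0087,"z":-0.0005,"hand":0},{"wx":0,"wy":0,"wz":-0.05,"x":-0.0157,"y":0.0087,"z":-0.0005,"hand":0},{"wx":0,"wy":0,"wz":-0.05,"x":-0.0157,"y":0.0087,"z":-0.0005,"hand":0},{"wx":0,"wy":0,"wz":-0.05,"x":-0.0157,"y":0.0087,"z":-0.0005,"hand":0},{"wx":0,"wy":0,"wz":-0.05,"x":-0.0157,"y":0.0087,"z":-0.0005,"hand":0},{"wx":0,"wy":0,"wz":-0.05,"x":-0.0157,"y":0.0087,"z":-0.0005,"hand":0}]'

```text
time_s: 14.2
tool_pos: [0.5524, -0.201, 0.3085]
ee_rot: [[-0.04, 0.999, -0.001], [0.999, 0.04, 0.001], [0.001, -0.001, -1.0]]
force: [-0.8, -0.1, -2.2]
gripper_width: 0.0102
finger_force: 79.4
```

```bash
python3 - <<'E'
from h import *
from bench import robot
s=robot.get_state(); print(s["tool_pos"],s["q"].round(2),s["time_s"],s["force"],s["gripper_width"],s["finger_force"])
a=go(panel(38,0,90),Rtool,s,9)
E
```

```text
[ 0.5523777  -0.20098324  0.30850047] [-0.13  0.42  0.69  1.26 -0.26  1.55  0.56] 14.2 [-0.79598571 -0.13512261 -2.21550776] 0.010193472977150203 79.41911816596985
9 rows shift [-0.0004  0.002   0.0148] turn [-0.0583 -0.0003  0.0004]
```

Call:
apply_moves --commands '[{"wx":-0.0437,"wy":0,"wz":0.0003,"x":-0.0003,"y":0.0015,"z":0.0111,"hand":0},{"wx":-0.0437,"wy":0,"wz":0.0003,"x":-0.0003,"y":0.0015,"z":0.0111,"hand":0},{"wx":-0.0437,"wy":0,"wz":0.0003,"x":-0.0003,"y":0.0015,"z":0.0111,"hand":0},{"wx":-0.0437,"wy":0,"wz":0.0003,"x":-0.0003,"y":0.0015,"z":0.0111,"hand":0},{"wx":-0.0437,"wy":0,"wz":0.0003,"x":-0.0003,"y":0.0015,"z":0.0111,"hand":0},{"wx":-0.0437,"wy":0,"wz":0.0003,"x":-0.0003,"y":0.0015,"z":0.0111,"hand":0},{"wx":-0.0437,"wy":0,"wz":0.0003,"x":-0.0003,"y":0.0015,"z":0.0111,"hand":0},{"wx":-0.0437,"wy":0,"wz":0.0003,"x":-0.0003,"y":0.0015,"z":0.0111,"hand":0},{"wx":-0.0437,"wy":0,"wz":0.0003,"x":-0.0003,"y":0.0015,"z":0.0111,"hand":0},{"wx":-0.0437,"wy":0,"wz":0.0003,"x":-0.0003,"y":0.0015,"z":0.0111,"hand":0},{"wx":-0.0437,"wy":0,"wz":0.0003,"x":-0.0003,"y":0.0015,"z":0.0111,"hand":0},{"wx":-0.0437,"wy":0,"wz":0.0003,"x":-0.0003,"y":0.0015,"z":0.0111,"hand":0}]'

```text
time_s: 15.2
tool_pos: [0.6003, -0.2015, 0.1841]
ee_rot: [[-0.035, 0.865, 0.5], [0.999, 0.029, 0.019], [0.002, 0.501, -0.866]]
force: [0.5, 0.9, -0.9]
gripper_width: 0.0103
finger_force: 79.5
```

Call:
apply_moves --commands '[{"wx":0,"wy":0,"wz":0,"x":0,"y":0,"z":0,"hand":0},{"wx":0,"wy":0,"wz":0,"x":0,"y":0,"z":0,"hand":0},{"wx":0,"wy":0,"wz":0,"x":0,"y":0,"z":0,"hand":0}]'

```text
time_s: 15.45
tool_pos: [0.6017, -0.202, 0.1863]
ee_rot: [[-0.035, 0.865, 0.501], [0.999, 0.03, 0.019], [0.001, 0.501, -0.865]]
force: [-0.1, 0.2, -2.4]
gripper_width: 0.0103
finger_force: 79.5
```

```bash
python3 - <<'E'
from h import *
from bench import robot
s=robot.get_state(); print(inpanel(s["tool_pos"]),s["q"].round(2),s["time_s"],s["force"],s["gripper_width"])
a=go(panel(38,0,40),Rtool,s,5)
for n in ["wrist","scene"]:
    c=robot.read_camera(n);np.savez(f"pics/{n}7.npz",**c)
W=dict(np.load("pics/wrist7.npz")); S=dict(np.load("pics/scene7.npz"))
a=W["color"][:,:,::-1]; b=cv2.resize(S["color"][110:260,120:270,::-1],(420,420),interpolation=cv2.INTER_CUBIC)
cv2.imwrite("pics/s7.png",np.hstack([cv2.resize(a,(380,285)),cv2.resize(b,(285,285))]))
E
```

```text
[40.5  0.4 90.7] [-0.06  0.25  0.57  1.89 -0.64  0.67  0.94] 15.45 [-0.08787221  0.22510001 -2.38921729] 0.01029049630952227
5 rows shift [-0.0001 -0.0005  0.0101] turn [ 0.0002 -0.0001 -0.0004]
```

```bash
cat >> h.py <<'E'
def proj(c,p):
    V=c["view"]; q=V[:3,:3]@p+V[:3,3]; return q[:2]/q[2]*[c["fx"],c["fy"]]+[c["cx"],c["cy"]]
def blob(c,u,k=16,min_area=25,thr=14):
    "centroid of the largest blob off the patch's median colour round pixel u"
    x,y=np.round(u).astype(int); I=c["color"][y-k:y+k+1,x-k:x+k+1].astype(int)
    d=np.abs(I-np.median(I.reshape(-1,3),0)).max(-1)>thr
    n,_,st,ce=cv2.connectedComponentsWithStats(d.astype(np.uint8)); o=[]
    for i in range(1,n):
        if st[i,4]>=min_area: o.append((np.round(ce[i]+[x-k,y-k],1).tolist(),st[i,2:].tolist()))
    return o
def cover_pt(s,x,y,z=4,zg=8.6):
    "cover point as gripped nominally, mm -> world"
    return s["tool_pos"]+s["ee_rot"]@(np.array([y,x-38,-(z-zg)])/1e3)
E
python3 - <<'E'
from h import *
from bench import robot
s=robot.get_state(); c=dict(np.load("pics/wrist7.npz"))
print(c["view"].round(3).tolist())
for x in (65,-65):
    u=proj(c,cover_pt(s,x,80)); print("hole",x,u.round(1),blob(c,u), c["z_map"][int(u[1])-12:int(u[1])+13:4,int(u[0])].round(3))
    g=c["color"][int(u[1])-14:int(u[1])+15:2,int(u[0])-20:int(u[0])+21:2].mean(-1).astype(int)
    print("\n".join(" ".join(f"{v:3d}" for v in r) for r in g))
E
```

```text
return _methods._mean(a, axis=axis, dtype=dtype,
  ret = um.true_divide(
bash:  1157 Segmentation fault         python3 - <<'E'
from h import *
from bench import robot
s=robot.get_state(); c=dict(np.load("pics/wrist7.npz"))
print(c["view"].round(3).tolist())
for x in (65,-65):
    u=proj(c,cover_pt(s,x,80)); print("hole",x,u.round(1),blob(c,u), c["z_map"][int(u[1])-12:int(u[1])+13:4,int(u[0])].round(3))
    g=c["color"][int(u[1])-14:int(u[1])+15:2,int(u[0])-20:int(u[0])+21:2].mean(-1).astype(int)
    print("\n".join(" ".join(f"{v:3d}" for v in r) for r in g))
E
```

```bash
python3 - <<'E'
from h import *
from bench import robot
s=robot.get_state(); c=dict(np.load("pics/wrist7.npz"))
V=c["view"]; o=-V[:3,:3].T@V[:3,3]; print("cam in tool",(s["ee_rot"].T@(o-s["tool_pos"])).round(3), (V[:3,:3]@s["ee_rot"]).round(2).tolist(), c["fx"])
for y in (80,65,40): print([proj(c,cover_pt(s,x,y)).round(0).tolist() for x in (75,65,0,-65,-75)])
c=dict(np.load("pics/scene7.npz"))
print("scene",[proj(c,cover_pt(s,x,y)).round(0).tolist() for x in (65,-65) for y in (80,-80)],[proj(c,panel(x,y,14)).round(0).tolist() for x in (65,-65) for y in (80,-80)])
c=robot.read_camera("top"); np.savez("pics/top7.npz",**c)
print("top",[proj(c,cover_pt(s,x,y)).round(0).tolist() for x in (65,-65) for y in (80,-80)],[proj(c,panel(x,y,14)).round(0).tolist() for x in (65,-65) for y in (80,-80)])
S=dict(np.load("pics/scene7.npz")); W=dict(np.load("pics/wrist7.npz"))
k=cv2.resize(S["color"][130:230,130:250,::-1],(360,300),interpolation=cv2.INTER_CUBIC); t=cv2.resize(c["color"][120:220,300:420,::-1],(360,300),interpolation=cv2.INTER_CUBIC)
w=cv2.resize(W["color"][:,:,::-1],(400,300))
cv2.imwrite("pics/s8.png",np.vstack([np.hstack([k,t]),np.hstack([w,np.zeros((300,320,3),np.uint8)])]))
E
```

```text
cam in tool [ 0.073  0.    -0.142] [[-0.0, 1.0, 0.0], [-0.96, -0.0, -0.29], [-0.29, -0.0, 0.96]] 376.4200657462534
[[378.0, 76.0], [351.0, 76.0], [174.0, 76.0], [-3.0, 76.0], [-30.0, 76.0]]
[[375.0, 118.0], [348.0, 118.0], [177.0, 118.0], [5.0, 118.0], [-21.0, 118.0]]
[[370.0, 183.0], [345.0, 183.0], [182.0, 183.0], [18.0, 183.0], [-7.0, 183.0]]
scene [[213.0, 179.0], [169.0, 155.0], [243.0, 177.0], [201.0, 155.0]] [[206.0, 205.0], [162.0, 180.0], [236.0, 201.0], [194.0, 178.0]]
top [[332.0, 171.0], [392.0, 170.0], [331.0, 216.0], [389.0, 214.0]] [[329.0, 164.0], [386.0, 163.0], [328.0, 207.0], [383.0, 206.0]]
```

View pics/s8.png

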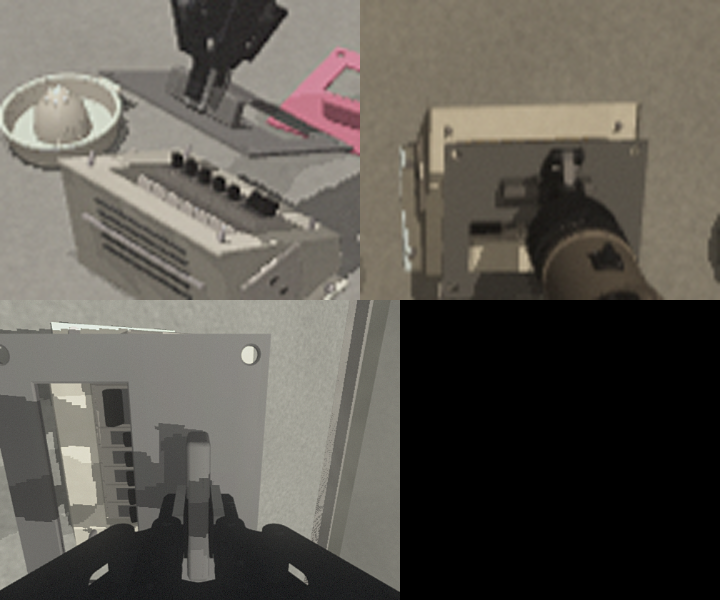

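The grasped cover's visible hole at wrist (350,77) agrees with the nominal grip at (351,76), and the cover hovers over the face the right way round. Next I refine the pins numerically from the earlier wrist image.

```bash
python3 - <<'E'
from h import *
from bench import robot
s=robot.get_state()
c=dict(np.load("pics/wrist5.npz"))
for x in (65,-65):
    b,t=proj(c,panel(x,80,0)),proj(c,panel(x,80,14)); print("pin",x,"base",b.round(1),"tip",t.round(1), "px/mm",(proj(c,panel(x+1,80,14))-t).round(2),(proj(c,panel(x,81,14))-t).round(2))
    u=((b+t)/2).astype(int)
    y0,x0=max(u[1]-16,0),u[0]-24
    g=c["color"][y0:y0+33,x0:x0+49].mean(-1).astype(int)
    print("x0,y0",x0,y0); print("\n".join("".join("%X"%min(15,v//16) for v in r) for r in g))
c=dict(np.load("pics/wrist7.npz"))
u=proj(c,cover_pt(s,65,80)).astype(int); print(proj(c,cover_pt(s,65,80)),"px/mm",(proj(c,cover_pt(s,66,80))-proj(c,cover_pt(s,65,80))).round(2))
g=c["color"][u[1]-18:u[1]+19,u[0]-22:u[0]+23].mean(-1).astype(int)
print("x0,y0",u[0]-22,u[1]-18); print("\n".join("".join("%X"%min(15,v//16) for v in r) for r in g))
E
```

```text
pin 65 base [384.6 157.2] tip [390.7 160.7] px/mm [ 1.61 -0.  ] [ 0.14 -1.6 ]
x0,y0 363 142
BBBBBBBBBBBBBBBBBBBBBBBBBBBBBBBBBBBBBBBBBBBBBBBBB
BBBBBBBBBBBBBBBBBBBBBBBBBBBBBBBBBBBBBBBBBBBBBBBBB
BBBBBBBBBBBBBBBBBBBBBBBBBBBBBBBBBBBBBBBBBBBBBBBBB
BBBBBBBBBBBBBBBBBBBBBBBBBBBBBBBBBBBBBBBBBBBBBBBBB
BBBBBBBBBBBBBBBBBBBBBBBBBBBBBBBBBBBBBBBBBBBBBBBBB
BBBBBBBBBBBBBBBBBBBBBBBBBBBBBBBBBBBBBBBBBBBBBBBBB
BBBBBBBBBBBBBBBBBBBBBBBBBBBBBBBBBBBBBBBBBBBBBBBBB
BBBBBBBBBBBBBBBBBBBBBBBBBBBBBBBBBBBBBBBBBBBBBBBBB
BBBBBBBBBBBBBBBBBBBBBBBBBBBBBBBBBBBBBBBBBBBBBBBBB
BBBBBBBBBBBBBBBBBBBBBBBBBBBBBBBBBBBBBBBBBBBBBBBBB
BBBBBBBBBBBBBBBBBBBBBBBBBBBBBBBBBBBBBBBBBBBBBBBBB
BBBBBBBBBBBBBBBBBBBBBBBBBBBBBBBBBBBBBBBBBBBBBBBBB
BBBBBBBA89BBBBBBBBBBBBBBBBBBBBBBBBBBBBBBBBBBBBBBB
BBBBBBBA7778778777788BBBBABBBBBBBBBBBBBBBBBBBBBBB
BBBBBBBA77777767776667666678ABBBBBBBBBBBBBBBBBBBB
BBABBBBA7777777777665544445569BBBBBBBBBBBBBBBBBBB
BBBBBBBA78A77777776665455555569BBBBBBBBBBBBBBBBBB
BBBBBBBA78A77777776655555555557ABBBBBBBBBBBBBBBBB
BBBBBBBBBBB777666666545455555568BBBBBBBBBBBBBBBBB
BBBBBBBBBBBBBBAAAAA9745555555457ABBBBBBBBBBBBBBBB
BBBBBBBB
[... 3447 characters left out ...]
5688888888
8888888888CDDDDDDDDDDDDDDDC99AA94455688888888
8888888888BDDDDDDDDDDDDDDDCA9AA84555688888888
8888888888ADDDDDDDDDDDDDDDB99A964556888888888
88888888879DDDDDDDDDDDDDDDB9AA945556888888888
88888888879BDDDDDDDDDDDDDDB9A9755557888888888
888888888879CDDDDDDDDDDDDDB998455567888888888
888888888877AEEDDDDDDDDDDDA985455578888888888
8888888888878ADDDDDDDDDDDDA765556788888888888
888888888887778CEDDEDDDEED8556567888888888888
88888888888887779BDDEEED975665678888888888888
888888888888877777889987666566788888888888888
888888888888887776666666666678888888888888888
888888888888888887776666677888888888888888888
888888888888888888888888888888888888888888888
888888888888888888888888888888888888888888888
```

Call:
apply_moves --commands '[{"wx":0,"wy":0,"wz":0,"x":-0.0004,"y":-0.0002,"z":0.0104,"hand":0},{"wx":0,"wy":0,"wz":0,"x":-0.0004,"y":-0.0002,"z":0.0104,"hand":0},{"wx":0,"wy":0,"wz":0,"x":-0.0004,"y":-0.0002,"z":0.0104,"hand":0},{"wx":0,"wy":0,"wz":0,"x":-0.0004,"y":-0.0002,"z":0.0104,"hand":0},{"wx":0,"wy":0,"wz":0,"x":-0.0005,"y":-0.0003,"z":0.0104,"hand":0},{"wx":0,"wy":0,"wz":0,"x":-0.0005,"y":-0.0003,"z":0.0104,"hand":0},{"wx":0,"wy":0,"wz":0,"x":0,"y":0,"z":0,"hand":0},{"wx":0,"wy":0,"wz":0,"x":0,"y":0,"z":0,"hand":0},{"wx":0,"wy":0,"wz":0,"x":0,"y":0,"z":0,"hand":0}]'

```text
time_s: 16.35
tool_pos: [0.6321, -0.2037, 0.1316]
ee_rot: [[-0.035, 0.864, 0.502], [0.999, 0.03, 0.018], [0.001, 0.502, -0.865]]
force: [-0.1, -0.2, -1.7]
gripper_width: 0.0105
finger_force: 79.3
```

```bash
python3 - <<'E'
from h import *
from bench import robot
s=robot.get_state(); print(inpanel(s["tool_pos"]),s["time_s"],s["force"],s["gripper_width"],Ro.from_matrix(s["ee_rot"].T@Rtool).as_rotvec().round(4))
c=robot.read_camera("wrist");np.savez("pics/wrist9.npz",**c)
h=proj(c,cover_pt(s,65,80)); print("hole",h, "pin tip",proj(c,panel(66.5,77.8,14)),"win edges",[proj(c,cover_pt(s,x,y)).round(0).tolist() for x,y in [(0,65.5),(-50,65.5),(0,0)]])
u=h.astype(int)
g=c["color"][u[1]-18:u[1]+19,u[0]-22:u[0]+23].mean(-1).astype(int)
print("x0,y0",u[0]-22,u[1]-18); print("\n".join("".join("%X"%min(15,v//16) for v in r) for r in g))
E
```

```text
[39.4 -2.4 28.2] 16.35 [-0.14433039 -0.21278445 -1.73638662] 0.010511093969459874 [ 0.0023 -0.0001 -0.002 ]
hole [347.16403885  75.63452415] pin tip [342.69011039  76.39132643] win edges [[174.0, 116.0], [42.0, 116.0], [186.0, 273.0]]
x0,y0 325 57
888888888888888888888888888888888888888888898
888888888888888888888888888888888888888889888
888888888888888888888888888888898888888888888
888888888888888888888888888888888888888888888
888888888888888888888777777767788888888888888
888888888888888888887777766666667788888888888
888888888888888888777767666666666678888888888
888888888888888887777799876555666667898888988
8888888888888888878ABEEEEEED97455656789888888
888888888888888879BEDEEEEEEEED854556678898888
8888888888888888BEEEEEDDEEEEEEDA5455667888888
8888888888888879DEEEEEEEEEEEEEEEB546656888888
8888888888888878BDEEEEEDDEDDEDEED845556788888
8888888888888875678ACEEEEEDEEDEEED54556798888
888888888888876555568DEEDEEDEEEEED84555688888
8888888888888755555569DEEEEEEDEDEEA5455688888
8888888888888765566667BEEEDEEEEEEED5455689888
88888888888886555666669EEEEEEEEEEED6455689888
88888888888886556666668DEEEDEDEDEED8455578888
88888888888886566666668DEEEEEEEEEEE8455578888
88888888888875556667668DEEEEEEDEEED7455688888
88888888888886555667668DEEEEEEEDEED6455688888
8888888888888655556556AEEEDDEEEEEED5455688888
8888888888888655555557BEEDEEEDEEEEB5555788888
888888888888875555556BEEEDDDEDDEED74556888888
88888888888887655557BEEEDEEDEDEEEB55557888888
8888888888888765568BEEEDDDDDDEEED745567888888
8888888888888877ABEEEEDDDEDEDEEEB545568888888
888888888888878AEEEEEDDDDDDDEEEB6555688988888
8888888888888878BDEEEDEDDDEEED965556789888888
888888888888888789CEEEEEEEEED9555667888888888
8888888888888888778ABDEEEED976566678888888888
888888888888888887777889987656666788888888888
888888888888888888777666666666678888888888888
888888888888888888888777667777888888888888888
888888888888888888888888888888888888988888888
888888888888888888888888888888888888889888888
```

Call:
apply_moves --commands '[{"wx":0,"wy":0,"wz":0,"x":0.0006,"y":-0.0011,"z":0.004,"hand":0},{"wx":0,"wy":0,"wz":0,"x":0,"y":0,"z":0,"hand":0},{"wx":0,"wy":0,"wz":0,"x":0,"y":0,"z":0,"hand":0},{"wx":0,"wy":0,"wz":0,"x":0,"y":0,"z":0,"hand":0}]'

```text
time_s: 16.73
tool_pos: [0.633, -0.2026, 0.1276]
ee_rot: [[-0.035, 0.864, 0.502], [0.999, 0.03, 0.019], [0.001, 0.502, -0.865]]
force: [-0.1, -0.2, -2.8]
gripper_width: 0.0103
finger_force: 79.5
```

```bash
python3 - <<'E'
from h import *
from bench import robot
s=robot.get_state(); print(inpanel(s["tool_pos"]),s["time_s"],s["force"],s["gripper_width"],Ro.from_matrix(s["ee_rot"].T@Rtool).as_rotvec().round(4))
c=robot.read_camera("wrist");np.savez("pics/wrist10.npz",**c); print(c["cx"],c["cy"])
for u in ((352,76),(10,76)):
    x0=max(u[0]-22,0)
    g=c["color"][u[1]-18:u[1]+19,x0:u[0]+23].mean(-1).astype(int)
    print("x0,y0",x0,u[1]-18); print("\n".join("".join("%X"%min(15,v//16) for v in r) for r in g))
E
```

```text
[38.2 -1.3 24.3] 16.7333 [-0.06641132 -0.18799497 -2.76819151] 0.010315656018242315 [ 0.0023 -0.0007 -0.0018]
277.2828507051643 209.5802370707892
x0,y0 330 58
888888888888888888888888888888888888888888888
888888888888888888888888888888888888888888888
888888888888888888888888888888888888888888888
888888888888888887777766678888888888888888888
888888888888888777666676666678888888888888888
888888888888877767765666666667888888888888888
888888888888777779987655566666788888888888889
88888888888778AAEEEEEED9645665668888888888888
8888888888778BEEEEEEEEEED85456668888888888888
88886688887ACEEEDDEEDDEEEDA545666799888888888
88886888878BDEDEEEEDDDEEEEDA54555688888888888
8887688888ACDEEDEEDDDDDDDEED84555678888888888
888868888ACCDEEEEEEDDDDDEDEED5455578888888888
888768889BDDDEDBDEEEEEDDDDEED8455578888888888
888888888888AA7678ADEEEDEDEEEB555568888888888
88888888876566555568BEEEDDEEED545568888888888
888888887555555655668CEEEEDDED645568888888888
8888888765565555579A89EEEDEEED645557988888888
88888887555556557ACCB9CEEDEEED845557988888888
8888888855655557ACCCB8BEEEEEED745568888888888
8888888765565557BCCCB
[... 1329 characters left out ...]
77777777787878777788
BCDDDDDC7676678777777777778777777
BBCDDDDDA766567777878777777777777
BBCDDDDDB765567777777777877787887
BBCDDDDDBA76567787778787877877778
DDDDDDDDCB75567887777778777777777
DDDCADDDCB76567777777877777777777
DDDC89999B97668877777777777777777
DDDC88889AB7677787778777777777777
DDDC88888997577777777777777777878
DDDC98888885577777777777778877777
999988888885677878777787777777777
889888888765787777778777777777777
568888887557778777877777778777777
445688765567777777787777777777777
655566665677777777777777777777777
666666666777777777777787877777887
666667777777777777778778777787777
777777777787777777777887777777777
777777777777777777777777777777777
777877777777787777877778778777777
```

The pin tip at (348,77) now sits right where the hole axis projects, within about 0.2 mm. I lower the cover gently.

Call:
apply_moves --commands '[{"wx":0,"wy":0,"wz":0,"x":0,"y":0,"z":0.0015,"hand":0},{"wx":0,"wy":0,"wz":0,"x":0,"y":0,"z":0.0015,"hand":0},{"wx":0,"wy":0,"wz":0,"x":0,"y":0,"z":0.0015,"hand":0},{"wx":0,"wy":0,"wz":0,"x":0,"y":0,"z":0.0015,"hand":0},{"wx":0,"wy":0,"wz":0,"x":0,"y":0,"z":0.0015,"hand":0},{"wx":0,"wy":0,"wz":0,"x":0,"y":0,"z":0,"hand":0},{"wx":0,"wy":0,"wz":0,"x":0,"y":0,"z":0,"hand":0}]'

```text
time_s: 17.37
tool_pos: [0.6368, -0.2025, 0.1208]
ee_rot: [[-0.035, 0.865, 0.501], [0.999, 0.03, 0.019], [0.002, 0.502, -0.865]]
force: [-0.3, 0.0, -2.2]
gripper_width: 0.0103
finger_force: 79.5
```

Call:
apply_moves --commands '[{"wx":0,"wy":0,"wz":0,"x":0,"y":0,"z":0.0015,"hand":0},{"wx":0,"wy":0,"wz":0,"x":0,"y":0,"z":0.0015,"hand":0},{"wx":0,"wy":0,"wz":0,"x":0,"y":0,"z":0,"hand":0},{"wx":0,"wy":0,"wz":0,"x":0,"y":0,"z":0,"hand":0}]'

```text
time_s: 17.7
tool_pos: [0.6384, -0.2026, 0.1184]
ee_rot: [[-0.035, 0.864, 0.502], [0.999, 0.03, 0.019], [0.001, 0.502, -0.865]]
force: [-0.2, 0.2, -1.8]
gripper_width: 0.0104
finger_force: 79.5
```

```bash
python3 - <<'E'
from h import *
from bench import robot
s=robot.get_state(); print(inpanel(s["tool_pos"]),s["time_s"],Rp.T@s["force"],s["wrist_torque"],s["gripper_width"],Ro.from_matrix(s["ee_rot"].T@Rtool).as_rotvec().round(4))
c=robot.read_camera("wrist")
for u in ((352,76),):
    x0=max(u[0]-22,0)
    g=c["color"][u[1]-18:u[1]+19,x0:u[0]+23].mean(-1).astype(int)
    print("x0,y0",x0,u[1]-18); print("\n".join("".join("%X"%min(15,v//16) for v in r) for r in g))
E
```

```text
[38.3 -1.4 13.5] 17.7 [-1.03331426  0.18064784 -1.48299642] [ 0.01030137  0.6414779  -0.02962791] 0.01043793875604958 [ 0.0022 -0.0005 -0.0018]
x0,y0 330 58
888888888888888888888888888888888888888889888
888888888888888888888888888888888888888888888
888888888888888888887888888888888888888888888
888888888888888877777666778888888888888888888
888888888888888777767666666678888888888888888
888888888888877777676666666667888888888888888
888888888888777776665555666666788888888888888
888888888887777777777776555566678888888888888
888888888878777777777777755565567888888888888
888888888877777777777777876446556788888888888
888888888877777777777777777555655689888888888
887678888777777777777777777754555688888888888
888688876677777776666667778774555678888888988
887688875677776655556667777775455578888888888
887688876777765555565667787776455568888888888
8876888767776555555555799A9777555568888888888
88888888777655565555569BBCB977555558888888888
8888888877755556556568CCCBBA77555568888888888
888888887765555565557ACCCBCB77545568888888888
8888888777555555555569CCCCBA77545568888888888
8888888877555555555569CCCCB977455568888888888
8888888877555555565557ACCCA876455578888888888
888888887765555555555567888776455578888888888
888888887765555555555566788775555688888888888
888888887765555555556667777764555788888888888
888888888776555555556677777755556888888888888
888888878777655555556666677655556888888888888
888888887777766555566667776556568888888888888
888888888777777766677777765556688888888888888
888888888877777777777777656556788888888888888
888888888877777777777665666667888888888888888
888888888888777777766666666788888888888888888
888888888888877776766666677888888888888888888
888888888888888777666778888888888888888888888
888888888888888888888888888888888888888888888
887888888888888888888888888888888888888888888
888888888888888888888888888888888888888888888
```

The pin is through the hole with no contact force. I keep lowering.

Call:
apply_moves --commands '[{"wx":0,"wy":0,"wz":0,"x":0,"y":0,"z":0.0015,"hand":0},{"wx":0,"wy":0,"wz":0,"x":0,"y":0,"z":0.0015,"hand":0},{"wx":0,"wy":0,"wz":0,"x":0,"y":0,"z":0.001,"hand":0},{"wx":0,"wy":0,"wz":0,"x":0,"y":0,"z":0,"hand":0},{"wx":0,"wy":0,"wz":0,"x":0,"y":0,"z":0,"hand":0}]'

```text
time_s: 18.17
tool_pos: [0.6404, -0.2025, 0.1149]
ee_rot: [[-0.035, 0.864, 0.502], [0.999, 0.03, 0.019], [0.001, 0.502, -0.865]]
force: [1.1, -0.2, -1.8]
gripper_width: 0.0104
finger_force: 79.4
```

Call:
apply_moves --commands '[{"wx":0,"wy":0,"wz":0,"x":0,"y":0,"z":0.001,"hand":0},{"wx":0,"wy":0,"wz":0,"x":0,"y":0,"z":0.001,"hand":0},{"wx":0,"wy":0,"wz":0,"x":0,"y":0,"z":0,"hand":0},{"wx":0,"wy":0,"wz":0,"x":0,"y":0,"z":0,"hand":0}]'

```text
time_s: 18.5
tool_pos: [0.6413, -0.2025, 0.1136]
ee_rot: [[-0.035, 0.864, 0.502], [0.999, 0.03, 0.019], [0.002, 0.502, -0.865]]
force: [-3.1, 0.4, 1.5]
gripper_width: 0.0105
finger_force: 80.0
```

Call:
apply_moves --commands '[{"wx":0,"wy":0,"wz":0,"x":0,"y":0,"z":0.001,"hand":0},{"wx":0,"wy":0,"wz":0,"x":0,"y":0,"z":0.001,"hand":0},{"wx":0,"wy":0,"wz":0,"x":0,"y":0,"z":0,"hand":0},{"wx":0,"wy":0,"wz":0,"x":0,"y":0,"z":0,"hand":0}]'

```text
time_s: 18.83
tool_pos: [0.6413, -0.2025, 0.1135]
ee_rot: [[-0.036, 0.864, 0.502], [0.999, 0.029, 0.021], [0.003, 0.503, -0.864]]
force: [-13.5, 2.7, 14.4]
gripper_width: 0.0102
finger_force: 82.6
```

```bash
python3 - <<'E'
from h import *
from bench import robot
s=robot.get_state(); print(inpanel(s["tool_pos"]),s["time_s"],Rp.T@s["force"],s["wrist_torque"],s["gripper_width"],Ro.from_matrix(s["ee_rot"].T@Rtool).as_rotvec().round(4))
E
```

```text
[38.4 -1.5  7.9] 18.8333 [-4.43540373  3.17248798 19.19663951] [0.55689075 1.74042511 0.42934123] 0.01015283477944038 [ 0.0032 -0.0024 -0.0024]
```

Firm contact at the expected seat height, so the cover is home. I ease off and let go.

Call:
apply_moves --commands '[{"wx":0,"wy":0,"wz":0,"x":0,"y":0,"z":-0.0015,"hand":0},{"wx":0,"wy":0,"wz":0,"x":0,"y":0,"z":0,"hand":0},{"wx":0,"wy":0,"wz":0,"x":0,"y":0,"z":0,"hand":0.02},{"wx":0,"wy":0,"wz":0,"x":0,"y":0,"z":0,"hand":0.03},{"wx":0,"wy":0,"wz":0,"x":0,"y":0,"z":0,"hand":0.03},{"wx":0,"wy":0,"wz":0,"x":0,"y":0,"z":0,"hand":0.03}]'

```text
time_s: 19.33
tool_pos: [0.6419, -0.2022, 0.1126]
ee_rot: [[-0.035, 0.864, 0.502], [0.999, 0.03, 0.019], [0.001, 0.502, -0.865]]
force: [-0.3, -0.5, -0.1]
gripper_width: 0.0299
finger_force: 0.0
```

Call:
apply_moves --commands '[{"wx":0,"wy":0,"wz":0,"x":0,"y":0,"z":-0.01,"hand":0.03},{"wx":0,"wy":0,"wz":0,"x":0,"y":0,"z":-0.015,"hand":0.03},{"wx":0,"wy":0,"wz":0,"x":0,"y":0,"z":-0.015,"hand":0.03},{"wx":0,"wy":0,"wz":0,"x":0,"y":0,"z":-0.02,"hand":0.03},{"wx":0,"wy":0,"wz":0,"x":0,"y":0,"z":-0.02,"hand":0.02},{"wx":0,"wy":0,"wz":0,"x":0,"y":0,"z":0,"hand":0},{"wx":0,"wy":0,"wz":0,"x":0,"y":0,"z":0,"hand":0},{"wx":0,"wy":0,"wz":0,"x":0,"y":0,"z":0,"hand":0}]'

```text
time_s: 20.0
tool_pos: [0.6014, -0.2033, 0.1817]
ee_rot: [[-0.036, 0.865, 0.501], [0.999, 0.03, 0.02], [0.002, 0.502, -0.865]]
force: [-0.8, 0.4, 0.3]
gripper_width: -0.0
finger_force: 0.0
```

```bash
python3 - <<'E'
from h import *
from bench import robot
s=robot.get_state(); print(inpanel(s["tool_pos"]),s["time_s"],s["force"],s["gripper_width"])
for n in ("wrist","top","scene"):
    c=robot.read_camera(n); np.savez(f"pics/{n}11.npz",**c)
c=dict(np.load("pics/wrist11.npz")); W=world(c); Q=(W-p0)@Rp*1e3
# cover grey pixels' height over the panel, in panel frame
m=(c["z_map"]>0)&(np.abs(Q[...,0])<72)&(np.abs(Q[...,1])<85)
for nm,(a,b,d,e) in dict(top=(50,60,-20,60),mid=(8,25,10,70),left=(-60,60,70,76),low=(-72,-56,-20,60)).items():
    k=m&(Q[...,0]>a)&(Q[...,0]<b)&(Q[...,1]>d)&(Q[...,1]<e); print(nm,k.sum(),np.median(Q[k][:,2]).round(2), c["color"][k].mean(0).round(0))
for x in (65,-65):
    u=proj(c,panel(x+.5,78.7,4)).astype(int); print(u)
    if 18<u[1] and 0<u[0]<540:
        g=c["color"][u[1]-14:u[1]+15,max(u[0]-20,0):u[0]+21].mean(-1).astype(int); print("\n".join("".join("%X"%min(15,v//16) for v in r) for r in g))
a=go(panel(-62,43,60),Rtool,s,5)
E
```

```text
[37.9 -0.9 87. ] 20.0 [-0.81729913  0.38063227  0.25380722] -4.4459466352574114e-05
top 5667 137.68 [67. 67. 65.]
mid 5303 4.03 [76. 75. 73.]
left 2267 3.09 [125. 124. 118.]
low 3298 2.99 [99. 98. 94.]
[323  83]
7777777778778878878888878878887888778788B
7787878777888788887888888888888878887878B
8878878778787777788878878788888888888788B
8877777877787777777888778888888887888888B
7777787787778888888888888788788888888879C
7788788878787888777878888788887888888879C
8888877877887778877766666778887888788779C
7777788777778887776766666666877888888779C
87877778787777877779ACA95556678888888889C
77778887878888778BDDDDDB7555568888888879C
7788788876688878BDDDDDDB7765567888888879D
7878878875566556999998776776556888888779D
8777777875555556777655555677545788888889D
8778778875555567776555556788645788888779D
8777778777777567766555569AA9855688888779D
787788877888756776555558BBBA85568887888AD
777877787788756776555568BBBA85568888788AD
7777888788787567765555569BBA85568887878AD
777778777777679BBA555555688875578878888AD
888887878877668BCB755555567755678888878AD
777787777776667ABCA65555677655687888788AD
877778
[... 925 characters left out ...]

CCCCC877777555689888888888888875677777777
CCCCC9777775469AAA98888888888875577777777
CCCCCB777776568BAA98988988888885577777777
CCCCCB777777779BBA98888888888887677777777
CCCCCB77777777789878888888888887677777777
CCCCCB77777777666667777878788876677777777
CCCCCB77777777777765667777778765777777777
CCCCCB77777777777775556677777756777777777
CCCCCC97777777777776655799A65566777777777
CCCCCCA7777777777777665567965567777777777
CCCCCCA7777777777777766666666777777777777
CCCCCCB7777777777777777766777777777777777
CCCCCCB7777777777777777777777777777777777
CCCCCCB7777777777777777777777777777777777
CCCCCCB7677777777777777777777777777777777
5 rows shift [ 0.0087 -0.02    0.0054] turn [ 0.0004 -0.0003 -0.0003]
```

Both pins stand through their holes and the plate lies at panel z of about 3–4 mm all over (4 mm is nominal), so the cover is home and released. Next is the switch.

Call:
apply_moves --commands '[{"wx":0,"wy":0,"wz":0,"x":0.0055,"y":-0.0125,"z":0.0034,"hand":0},{"wx":0,"wy":0,"wz":0,"x":0.0055,"y":-0.0125,"z":0.0034,"hand":0},{"wx":0,"wy":0,"wz":0,"x":0.0055,"y":-0.0125,"z":0.0034,"hand":0},{"wx":0,"wy":0,"wz":0,"x":0.0055,"y":-0.0125,"z":0.0034,"hand":0},{"wx":0,"wy":0,"wz":0,"x":0.0055,"y":-0.0125,"z":0.0034,"hand":0},{"wx":0,"wy":0,"wz":0,"x":0.0055,"y":-0.0125,"z":0.0034,"hand":0},{"wx":0,"wy":0,"wz":0,"x":0.0055,"y":-0.0125,"z":0.0034,"hand":0},{"wx":0,"wy":0,"wz":0,"x":0.0055,"y":-0.0125,"z":0.0034,"hand":0},{"wx":0,"wy":0,"wz":0,"x":0,"y":0,"z":0,"hand":0},{"wx":0,"wy":0,"wz":0,"x":0,"y":0,"z":0,"hand":0},{"wx":0,"wy":0,"wz":0,"x":0,"y":0,"z":0,"hand":0}]'

```text
time_s: 21.07
tool_pos: [0.528, -0.163, 0.1087]
ee_rot: [[-0.035, 0.864, 0.502], [0.999, 0.03, 0.018], [0.0, 0.502, -0.865]]
force: [-0.2, -0.6, -0.2]
gripper_width: -0.0003
finger_force: 0.0
```

```bash
python3 - <<'E'
from h import *
from bench import robot
s=robot.get_state(); print(inpanel(s["tool_pos"]),s["time_s"],s["force"],s["q"].round(2))
a=go(panel(-62,43.5,10),Rtool,s,6)
E
```

```text
[-60.8  42.1  59.7] 21.0667 [-0.22933034 -0.55902658 -0.1746272 ] [-0.02  0.19  0.49  2.18 -0.82  0.44  1.16]
6 rows shift [ 0.0002 -0.0002  0.0083] turn [ 0.0005  0.0001 -0.0003]
```

Call:
apply_moves --commands '[{"wx":0,"wy":0,"wz":0,"x":0.0002,"y":-0.0002,"z":0.0083,"hand":0},{"wx":0,"wy":0,"wz":0,"x":0.0002,"y":-0.0002,"z":0.0083,"hand":0},{"wx":0,"wy":0,"wz":0,"x":0.0002,"y":-0.0002,"z":0.0083,"hand":0},{"wx":0,"wy":0,"wz":0,"x":0.0002,"y":-0.0002,"z":0.0083,"hand":0},{"wx":0,"wy":0,"wz":0,"x":0.0002,"y":-0.0002,"z":0.0083,"hand":0},{"wx":0,"wy":0,"wz":0,"x":0.0002,"y":-0.0002,"z":0.0083,"hand":0},{"wx":0,"wy":0,"wz":0,"x":0,"y":0,"z":0,"hand":0},{"wx":0,"wy":0,"wz":0,"x":0,"y":0,"z":0,"hand":0}]'

```text
time_s: 21.73
tool_pos: [0.5519, -0.1608, 0.065]
ee_rot: [[-0.035, 0.864, 0.502], [0.999, 0.03, 0.018], [0.001, 0.502, -0.865]]
force: [0.3, 0.4, -0.3]
gripper_width: 0.0
finger_force: 0.0
```

Call:
apply_moves --commands '[{"wx":0,"wy":0,"wz":0,"x":0,"y":0.003,"z":0,"hand":0},{"wx":0,"wy":0,"wz":0,"x":0,"y":0.003,"z":0,"hand":0},{"wx":0,"wy":0,"wz":0,"x":0,"y":0.003,"z":0,"hand":0},{"wx":0,"wy":0,"wz":0,"x":0,"y":0.003,"z":0,"hand":0},{"wx":0,"wy":0,"wz":0,"x":0,"y":0.003,"z":0,"hand":0},{"wx":0,"wy":0,"wz":0,"x":0,"y":0.003,"z":0,"hand":0},{"wx":0,"wy":0,"wz":0,"x":0,"y":0.002,"z":0,"hand":0},{"wx":0,"wy":0,"wz":0,"x":0,"y":0.002,"z":0,"hand":0},{"wx":0,"wy":0,"wz":0,"x":0,"y":0.002,"z":0,"hand":0},{"wx":0,"wy":0,"wz":0,"x":0,"y":0,"z":0,"hand":0}]'

```text
time_s: 22.57
tool_pos: [0.5712, -0.1597, 0.0766]
ee_rot: [[-0.035, 0.865, 0.501], [0.999, 0.029, 0.019], [0.002, 0.501, -0.865]]
force: [-2.0, -1.3, 1.5]
gripper_width: -0.0005
finger_force: 1.3
```

```bash
python3 - <<'E'
from h import *
from bench import robot
s=robot.get_state(); print(inpanel(s["tool_pos"]),s["time_s"],Rp.T@s["force"],Ro.from_matrix(s["ee_rot"].T@Rtool).as_rotvec().round(4))
E
```

```text
[-39.4  43.8  10.2] 22.5667 [-1.01628555 -1.20153361  2.30094267] [ 0.0014 -0.0006 -0.0022]
```

Call:
apply_moves --commands '[{"wx":0,"wy":0,"wz":0,"x":0,"y":0.002,"z":0,"hand":0},{"wx":0,"wy":0,"wz":0,"x":0,"y":0.002,"z":0,"hand":0},{"wx":0,"wy":0,"wz":0,"x":0,"y":0.002,"z":0,"hand":0},{"wx":0,"wy":0,"wz":0,"x":0,"y":0.001,"z":0,"hand":0},{"wx":0,"wy":0,"wz":0,"x":0,"y":0,"z":0,"hand":0},{"wx":0,"wy":0,"wz":0,"x":0,"y":0,"z":0,"hand":0}]'

```text
time_s: 23.07
tool_pos: [0.577, -0.1595, 0.0796]
ee_rot: [[-0.035, 0.865, 0.5], [0.999, 0.029, 0.019], [0.002, 0.501, -0.866]]
force: [-5.4, -0.8, 0.6]
gripper_width: -0.0001
finger_force: 2.3
```

Call:
apply_moves --commands '[{"wx":0,"wy":0,"wz":0,"x":0,"y":0.002,"z":0,"hand":0},{"wx":0,"wy":0,"wz":0,"x":0,"y":0.002,"z":0,"hand":0},{"wx":0,"wy":0,"wz":0,"x":0,"y":0,"z":0,"hand":0},{"wx":0,"wy":0,"wz":0,"x":0,"y":0,"z":0,"hand":0}]'

```text
time_s: 23.4
tool_pos: [0.5773, -0.1594, 0.0797]
ee_rot: [[-0.034, 0.868, 0.496], [0.999, 0.028, 0.02], [0.003, 0.496, -0.868]]
force: [-13.2, -0.4, 4.1]
gripper_width: -0.0002
finger_force: 6.0
```

```bash
python3 - <<'E'
from h import *
from bench import robot
s=robot.get_state(); print(inpanel(s["tool_pos"]),s["time_s"],Rp.T@s["force"],Ro.from_matrix(s["ee_rot"].T@Rtool).as_rotvec().round(4))
E
```

```text
[-32.6  43.9   9.8] 23.4 [-9.42090883  0.09898337 10.18774833] [-0.0043 -0.0019 -0.0034]
```

Call:
apply_moves --commands '[{"wx":0,"wy":0,"wz":0,"x":0,"y":0.002,"z":0,"hand":0},{"wx":0,"wy":0,"wz":0,"x":0,"y":0.002,"z":0,"hand":0},{"wx":0,"wy":0,"wz":0,"x":0,"y":0,"z":0,"hand":0},{"wx":0,"wy":0,"wz":0,"x":0,"y":0,"z":0,"hand":0},{"wx":0,"wy":0,"wz":0,"x":0,"y":0,"z":0,"hand":0}]'

```text
time_s: 23.82
tool_pos: [0.5775, -0.1594, 0.0797]
ee_rot: [[-0.034, 0.87, 0.491], [0.999, 0.027, 0.021], [0.005, 0.492, -0.871]]
force: [-20.1, 0.1, 5.9]
gripper_width: 0.0001
finger_force: 9.5
```

Call:
apply_moves --commands '[{"wx":0,"wy":0,"wz":0,"x":0,"y":-0.01,"z":0,"hand":0},{"wx":0,"wy":0,"wz":0,"x":0,"y":-0.01,"z":0,"hand":0},{"wx":0,"wy":0,"wz":0,"x":0,"y":-0.002,"z":-0.02,"hand":0},{"wx":0,"wy":0,"wz":0,"x":0,"y":-0.004,"z":-0.025,"hand":0},{"wx":0,"wy":0,"wz":0,"x":0,"y":-0.004,"z":-0.025,"hand":0},{"wx":0,"wy":0,"wz":0,"x":0,"y":0,"z":-0.025,"hand":0},{"wx":0,"wy":0,"wz":0,"x":0,"y":0,"z":0,"hand":0},{"wx":0,"wy":0,"wz":0,"x":0,"y":0,"z":0,"hand":0}]'

```text
time_s: 24.48
tool_pos: [0.5128, -0.1619, 0.1537]
ee_rot: [[-0.036, 0.862, 0.506], [0.999, 0.03, 0.019], [0.001, 0.506, -0.862]]
force: [-0.2, -0.6, -0.5]
gripper_width: 0.0001
finger_force: 0.0
```

```bash
python3 - <<'E'
from h import *
from bench import robot
s=robot.get_state(); print(inpanel(s["tool_pos"]),s["time_s"],s["force"])
c=robot.read_camera("wrist"); np.savez("pics/wrist12.npz",**c)
for nm,a in dict(off=-.32,square=0,on=.32).items():
    print(nm,proj(c,panel(-25+.5+25*np.sin(a),43.6,-5.8+25*np.cos(a))).round(0))
u=proj(c,panel(-24.5,43.6,18)).astype(int)
g=c["color"][u[1]-40:u[1]+41:3,u[0]-45:u[0]+46].mean(-1).astype(int); print("x0,y0",u-[45,40]); print("\n".join("".join("%X"%min(15,v//16) for v in r) for r in g))
W=world(c); Q=(W-p0)@Rp*1e3; m=c["z_map"]>0
for nm,(a,b,d,e) in dict(up=(10,28,10,70),left=(-60,60,70,76),low=(-72,-56,-20,60)).items():
    k=m&(Q[...,0]>a)&(Q[...,0]<b)&(Q[...,1]>d)&(Q[...,1]<e); print(nm,k.sum(),np.median(Q[k][:,2]).round(2))
k=m&(np.abs(Q[...,0]+25)<25)&(np.abs(Q[...,1]-43)<12)&(Q[...,2]>12)&(Q[...,2]<24); print("toggle x,z",np.percentile(Q[k][:,0],[5,50,95]).round(1),np.percentile(Q[k][:,2],[50,95]).round(1))
k=m&(np.abs(Q[...,0]+25)<25)&(np.abs(Q[...,1]-16.6)<4)&(Q[...,2]>12)&(Q[...,2]<24); print("small (up) x,z",k.sum(),np.percentile(Q[k][:,0],[5,50,95]).round(1) if k.any() else "")
E
```

```text
[-51.5  43.8 106.1] 24.4833 [-0.17181661 -0.61922357 -0.49074955]
off [304. 215.]
square [316. 216.]
on [328. 215.]
x0,y0 [271 175]
7777777777777777777777777777777777777777777777777777777777777777777777777777777777777777777
7777777666666666666666666666666666666666666666666666666666666666666666666666666666666777777
7777777765555555555555556565555555565556655565565666666666666666666666666666666666556777777
7777777766665555555555655655555655555656655655655655556666566666666666666666666665566777777
77777777666668BCBCBBBBBBBBBCCCCCCCCCB87777778888888889CCCCCCBBBBBBBBBBBBBBBBBBBB75567777777
77777777666668BCBBBBCBBBBBBB9666767764454555543332233333334677778BBBBBBBBBBBBBBA65567777777
77777777666668BBBBBBBBBBBBBBA7777777755554444333333333333333333359BBBBBBBBBBBBBB65467777777
77777777666668BBBBBBBBBBBBBBA67777765444444443333333333334444444347CCBBBBBBBBBBA64567777777
76777777666668BBBBBBBBBBBBBBA77777764444444443333333333334444444348CCBBBBBBBBBB964567777777
77777777666668BBBBBBBBBBBBBBA77777775444444443233333332344444444348CBBBBBBBBBBB854567777777
77777777666668BBBBBBBBBBBBBBA7777776545544444232
[... 940 characters left out ...]
66666666765456777777777
77776677666668BCBBBBCBBBBBBBBBBBCBBBCBCCCCBCCCCCCBCCCCBCCBBCCCCCCCBBBBCBCBBCB95457777777777
77776677666658BBBBBBBBBBBBCB86777677644555443333333344677777779CBBBBBBBBBBBCB74457777777777
77777777666668BBBBBBBBBBBBBB77777677744444433233333333233467779CBBBBBBBBBA8BB64457777777777
77777677666668BBBBBBBBBBBBBB8677777775444443333333333333323236ACBBBBBBBBBB9CB54467777777777
77776777666668BBBBBBBBBBBBBA86777777644444423333333333344344359CBBBBBBBBBBBCB64567777777777
77777777655568BBBBBBBBBBBBBA6676667676666665323332333344443335ABBBBBBBBBBBBB954467777777777
up 2194 3.02
left 1639 3.11
low 5914 151.7
toggle x,z [-21.  -16.9 -11.8] [17.5 19. ]
small (up) x,z 176 [-21.2 -17.6 -13.1]
```

The main toggle leans up like the fixed small ones (tip at x -16.9 against -17.6), the cover is still flat on the rim, and the arm is clear. I'm handing it in.

```bash
python3 -c "
from bench import robot
print(robot.sign_off())"
```

```text
the job is handed in; nothing more can be done
None
```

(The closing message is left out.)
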